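Chock the spare rollers on the carrier board

ROBOT

A 6-joint arm with a two-finger parallel gripper is mounted at the origin on the work surface. World frame = base frame: x ahead of the robot, y to its left, z up, the work surface at z = 0. Lengths are in mm, angles in rad, forces in N, time in s.
With the tool pointing down it reaches from about 275 to 875 mm from the base axis. Payload 12.5 kg.
Tool frame: the origin (TCP) lies on the centre line of the jaws, within the pads' length; the fingertips stand 11 mm ahead of it and the grasp point (between the pads) lies 8 mm behind it; z points along the fingers, y is the line along which they close (so a half turn about z gives the same grasp; the last joint's range is limited). The gripper opens to 85 mm and grips with 20 to 120 N. Pads are 22 mm wide; open, the fingers measure 114 mm over their backs; the gripper's body (76 mm by 85 mm) begins 54 mm behind the grasp point. The pads swing forward as they close: fully open they stand 13 mm farther back than shut.
Start: joints at [1.15, 0.351, 1.652, -0, 1.139, -0.085], TCP at [181.207, 519.277, 206.79] pointing down, gripper open.
Joint ranges: [-2.75, 2.75], [-0.79, 2.1], [0.01, 2.65], [-1.57, 4.71], [0.07, 3.14], [-2.87, 2.87]. Speed limits (rad/s): [2.22, 2.22, 2.79, 3.14, 3.14, 3.14].

INTERFACE

Orientations are given as [roll, pitch, yaw] about the fixed x, y, z axes, in that order (R = Rz(yaw) Ry(pitch) Rx(roll)).
In Python, from plant import sensors, snapshot, camera_model, ticket gives the robot as it stands. The module is installed in compiled form; this text tells all that it offers.
- The arm moves only by the tool move_arm, never from a script. Its argument "plan" is a list of rows, each an object of numbers: "dx", "dy", "dz": the shift along the tool's x, y, z in mm; "ax", "ay", "az": the turn, a rotation vector about the tool's x, y, z in rad. In form: [{"dx": .., "dy": .., "dz": .., "ax": .., "ay": .., "az": ..}, ...]. A call has 1 to 12 rows; each row is the pose to reach, as a shift and turn from the pose commanded when the call began, along the tool's axes at that moment; what a row does not reach only later rows make up. A row lasts 1/10 s, in which the tool goes at most 50 mm and 8.59 degrees, less where a joint would pass 70% of its speed; a pose out of reach is approached as far as the arm can. A call with a gripper value outside its range is refused whole. "claw" is the gripper command: -1 is fully open, 1 is shut, values between are in proportion, set as the call begins (left out, the last holds). The fingers move at their own pace and stop on an object; "squeeze" is the grip in N (left out, the last holds). Time passes only in rows, so rows that repeat a pose let the fingers close. It gives the time, the measured TCP pose, the force, the opening and the grip force at its end, in the units of the state.
- sensors.observe(): the state, without advancing time (a new reading comes with each control period).
- snapshot(name): name is "side" or "top"; returns (picture, depth): 384x512x3 uint8, red, green, blue; 384x512 float32, mm along the optical axis (not along the pixel's ray), 0 where there is no reading.
- camera_model(name): a dict with "fx", "fy", "cx", "cy" (pixels), "rvec" (rotation vector, rad) and "tvec" (3), from world to camera coordinates, as OpenCV has them. Camera axes: x right, y down, z forward; pixel columns grow to the right and rows downward; lengths in mm; the calibration is good to about 2 mm. A picture is of the moment at which its call begins. camera_model takes no time and is no camera call.
- ticket.finish_job(): hands the job in; it is judged then, once.
The state is a dict: "time_s": time; "joints": joint angles; "qd": joint speeds; "effort": joint torques, N m; "ee_pos": TCP position; "ee_rot": TCP orientation; "wrist_force": force on the tool from outside, world axes, zero at the start; "moment": the same for the moment, N m; "grip_width": opening from 0.0 (shut) to 1.0 (fully open); "gripper_force": force on a finger pad.
Only numpy, scipy, OpenCV 4.12 (cv2) and the standard library are available. Lean on these libraries where they do the work, as an engineer would, in place of code of your own. Each camera call takes 0.05 s, during which the arm holds its last target. There are 200 camera calls.

TASK

Get the finishing machine's spare rollers ready to be carried: lay the loose roller from the bench on its side on the plywood carrier board, in line in front of the two already there, then set the wooden wedge down in front of it, sloping face against the roller, and push it up so that the three rollers sit snugly together against the stop batten and cannot roll apart. Leave everything else on the bench and the board where it is.

Things in the scene. Friction and masses are not known exactly. Their poses are not given: they have to be found in the camera images.
- row_stop (a point): Foot of the batten that ends the row on the carrier board: middle of its near face, on the board's top. x points along the row from its open end to the batten (rollers lie at negative x), y left along the batten, z up. Batten 160 mm wide, 20 thick, 30 high, fixed. Closed up, the three rollers' axes are at x = -28, -84, -140 mm and the wedge's toe at -156 mm.
- carrier: The carrier: a fixed plywood board 18 mm thick, its top 18 mm above the bench, 300 mm wide in y, reaching in x from 340 mm short of row_stop to 20 mm beyond it. Origin on the bench below the row's centre line, 150 mm short of row_stop; axes as row_stop.
- bar_mid (a point): Middle of the steel carry bar, 14 mm thick, that crosses over the board along y, 200 mm short of row_stop, its axis 162 mm above the board's top, on posts at y = +/-140 mm. It blocks an upright gripper over the near end of the row: lean the tool back to the open end (about 40 degrees) and reach in below it.
- roller_far: The same as roller_far_center: the body's origin is that point.
- roller_far_center (a point): On the board, next to the batten: a smooth black nylon roller with steel end faces, a plain cylinder 56 mm in diameter and 60 mm long (hollow, about 0.18 kg), lying on its side. The point is the middle of its axis; its y axis runs along the roller's axis, its x and z axes turn with it as it rolls. At the start it may stand a little off the batten.
- roller_near: The same as roller_near_center: the body's origin is that point.
- roller_near_center (a point): On the board, in front of the first, with a gap that must be closed: a smooth black nylon roller with steel end faces, a plain cylinder 56 mm in diameter and 60 mm long (hollow, about 0.18 kg), lying on its side. The point is the middle of its axis; its y axis runs along the roller's axis, its x and z axes turn with it as it rolls. 
- roller_loose: The same as roller_loose_center: the body's origin is that point.
- roller_loose_center (a point): The loose one, on the bench to one side of the board: a smooth black nylon roller with steel end faces, a plain cylinder 56 mm in diameter and 60 mm long (hollow, about 0.18 kg), lying on its side. The point is the middle of its axis; its y axis runs along the roller's axis, its x and z axes turn with it as it rolls. It can be gripped across its two flat ends (60 mm), with the tool leaning any way about its axis.
- chock_center (a point): Wooden wedge, 70 mm long in x, 45 wide in y, 38 high, 80 g, flat on the bench beside the board. The point is the middle of its length and width, 19 mm up. Its sloping face rises from the toe (x = +35 mm, bottom) back at 60 degrees from level to x = +13 mm at the top; top, back (x = -35 mm) and sides are flat and square. Grip across the sides.
- chock_toe (a point): The wedge's toe: the middle of the lower front edge of its sloping face, on its underside, 35 mm ahead of its middle. Same axes as chock_center. Pushing the row up with it takes a few newtons, under 12.
- chock: The wedge; origin under its middle, on its underside; same axes as chock_center.
- cork_mid (a point): Bystander: middle of a rectangular cork sanding block 90 x 50 x 35 mm on the board, left of the row.
- tin_mid (a point): Bystander: middle of a low round polish tin, 66 mm in diameter, 26 mm high, on the board, right of the row.
- glue_mid (a point): Bystander: middle of an upright white glue bottle, 64 mm in diameter, 150 mm high, beyond on the left.
- jar_mid (a point): Bystander: middle of an upright amber jar, 72 mm in diameter, 90 mm high, beyond on the right.
- last_mid (a point): Bystander: a wooden shoe last, 190 mm long, 55 mm wide, 70 mm high, on the right; the point is 30 mm above the bench at its middle.
- hammer_grip (a point): Bystander: a hammer lying on the bench far out on the left; the point is on its handle.
- brush_grip (a point): Bystander: a flat brush lying on the bench far out on the right; the point is on its handle.

How it is judged:
By the outcome, as a careful person would: the job done as asked, in the order asked, and still so for the second after the job is handed in, with the robot touching nothing.
It also fails if it takes over 64 s, if anything falls off the work surface, if the arm or the gripper's body presses on something with over 40 N, if the wrist force passes 120 N, or if a joint passes its speed limit or range.

## Working session

There is one attempt and no reset: what is moved stays moved. The work goes in short steps, Python scripts to look and compute and a tool call to move; the robot and the scene stay as the last step left them, time stands still between calls to the robot, and variables do not carry over. Pictures are saved under pics/ and viewed, at most 10 in all, crops included, and the job is handed in when it is done.

Besides the shell and the picture viewer there is one more tool, called after "Request:" by a JSON object that holds its "op" and its "data". move_arm: Moves the arm, as the interface text tells. Its arguments: {"type":"object","properties":{"plan":{"type":"array","items":{"type":"object","properties":{"dx":{"type":"number"},"dy":{"type":"number"},"dz":{"type":"number"},"ax":{"type":"number"},"ay":{"type":"number"},"az":{"type":"number"}}}},"claw":{"type":"number"},"squeeze":{"type":"number"}},"required":["plan"]}

```bash
mkdir -p pics
cat > h.py <<'E'
import numpy as np, cv2
from plant import sensors, snapshot, camera_model, ticket
def cam(n):
    m=camera_model(n); R=cv2.Rodrigues(np.array(m["rvec"],float))[0]; t=np.array(m["tvec"],float).ravel()
    return m,R,t
def ray(n,u,v,z):
    m,R,t=cam(n); d=R.T@np.array([(u-m["cx"])/m["fx"],(v-m["cy"])/m["fy"],1]); c=-R.T@t
    return c+d*(z-c[2])/d[2]
def cloud(n,D):
    m,R,t=cam(n); v,u=np.mgrid[:384,:512]
    P=np.stack([(u-m["cx"])/m["fx"]*D,(v-m["cy"])/m["fy"]*D,D],-1)
    return (P-t)@R
def proj(n,p):
    m,R,t=cam(n); q=R@np.array(p,float)+t; return q[0]/q[2]*m["fx"]+m["cx"],q[1]/q[2]*m["fy"]+m["cy"]
E
python3 - <<'E'
from h import *
for n in("side","top"):
    I,D=snapshot(n); np.savez(f"{n}0.npz",I=I,D=D)
    cv2.imwrite(f"pics/{n}0.png",cv2.resize(I[...,::-1],(800,600),interpolation=cv2.INTER_CUBIC))
    m,R,t=cam(n); print(n,-R.T@t,R[2],m["fx"])
print(sensors.observe())
E
```

```text
side [ 227.21052251 -970.36786999  772.34556258] [ 0.26660692  0.80220964 -0.53421012] 351.89010293389407
top [ 369.13824686  -29.39190562 1400.71335336] [ 0.15073095  0.02291952 -0.9883091 ] 416.9449826447093
{'time_s': 0.1, 'joints': array([ 1.15040370e+00,  3.51183650e-01,  1.65232401e+00,  1.93384046e-05,
        1.13912882e+00, -8.46084353e-02]), 'qd': array([ 7.47320432e-05, -9.48214923e-04, -1.92545086e-03, -2.21903895e-04,
       -2.73549367e-04,  9.82877230e-04]), 'effort': array([-3.17963486e-04, -5.06824923e+01, -2.91876054e+01, -1.40462389e-04,
        2.60066685e-03,  2.73724766e-05]), 'ee_pos': array([181.07733162, 519.00506831, 206.32528235]), 'ee_rot': array([-3.14055404e+00, -1.05704791e-04,  2.80580031e+00]), 'wrist_force': array([ 0.68261387, -0.19537482,  0.02075463]), 'moment': array([-0.03003398, -0.04106639, -0.02561468]), 'gripper_force': 0.0, 'grip_width': 1.0015937534030181}
```

View pics/top0.png

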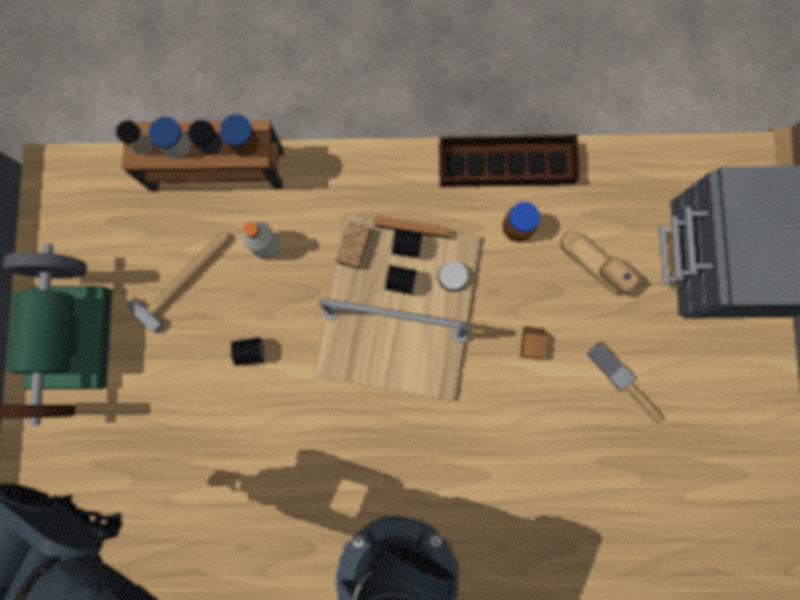

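View pics/side0.png

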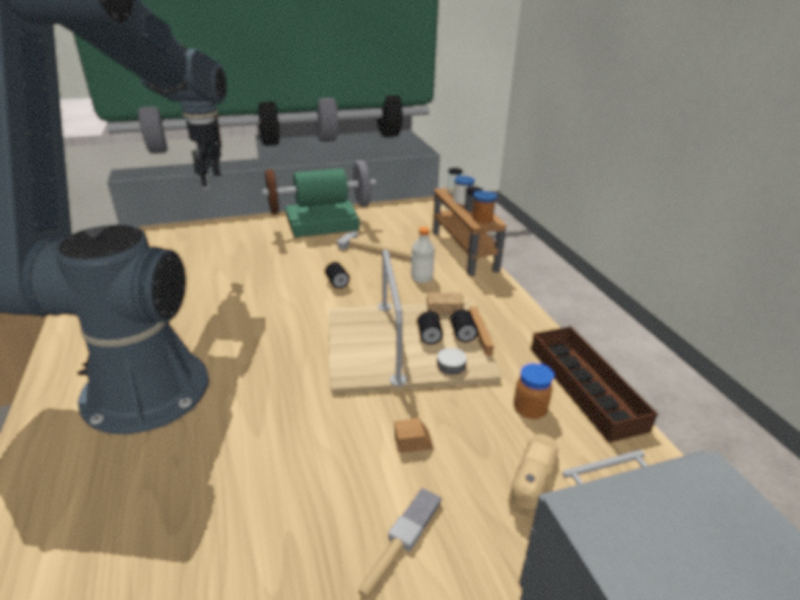

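Top view (800×600 pixels): board rollers at (407,243) and (402,279), batten at (413,226), and bar from (330,308) to (462,330). The loose roller is at (247,351) and the wedge at (534,343). The side view agrees. Next I measure them with depth and masks.

Run:
```python
from h import *
for n in("top","side"):
    f=np.load(f"{n}0.npz"); I,D=f["I"].astype(int),f["D"]; P=cloud(n,D); X,Y,Z=P[...,0],P[...,1],P[...,2]
    bench=(X>300)&(X<750)&(abs(Y)<400)&(abs(Z)<9); print(n,"bench z",np.median(Z[bench]))
    reg=(X>380)&(X<850)&(Y>-250)&(Y<250)
    b=reg&(Z>12)&(Z<24)&(D>0); k=cv2.morphologyEx(b.astype(np.uint8),cv2.MORPH_OPEN,np.ones((5,5)))
    r=cv2.minAreaRect(P[k>0][:,:2].astype(np.float32)); print("board",r,np.median(Z[b]))
    def comp(mask,name,minA=30):
        c,l,s,_=cv2.connectedComponentsWithStats(mask.astype(np.uint8))
        for i in range(1,c):
            if s[i,4]>minA:
                q=P[l==i]; print(name,"px",s[i,:5],"mean",q.mean(0).round(1),"zp95",np.percentile(q[:,2],[50,95]).round(1),"rect",[np.round(x,1) for x in cv2.minAreaRect(q[:,:2].astype(np.float32))])
    dark=(I.max(2)<60)&(X>380)&(X<850)&(Y>-250)&(Y<450)&(Z<100)
    comp(dark,"dark")
    R,G,B=I[...,0],I[...,1],I[...,2]
    comp((R>G*1.35)&(R>70)&(X>380)&(X<850)&(Y>-350)&(Y<250)&(Z>8)&(Z<70),"brown")
    comp(reg&(Z>160)&(Z<200),"bar",8)
    comp(reg&(Z>40)&(Z<65),"z40-65",15)
```

```text
top bench z -0.5272121481151819
board ((563.1758422851562, -5.2452850341796875), (299.60992431640625, 358.1086730957031), 79.98570251464844) 17.47741086776393
dark px [170 107  11  13  70] mean [833.  257.2  60.6] zp95 [61.9 95.2] rect [array([834., 257.]), array([13.3, 27. ]), np.float64(45.6)]
dark px [283 114  44   5 176] mean [ 829.6 -172.5   37. ] zp95 [38.7 51.3] rect [array([ 829.5, -176.9]), array([144.3,  19.3]), np.float64(83.9)]
dark px [252 147  18  17 254] mean [688.  -26.6  68.5] zp95 [69.5 76.3] rect [array([690.1, -26.8]), array([55. , 52.2]), np.float64(81.6)]
dark px [247 171  19  17 238] mean [610.  -12.4  69.1] zp95 [69.8 75.4] rect [array([611.5, -12.4]), array([54.3, 46.8]), np.float64(77.9)]
dark px [149 217  20  16 284] mean [464.6 307.5  48. ] zp95 [50.6 57.8] rect [array([464.8, 310.9]), array([48.4, 55.4]), np.float64(7.6)]
brown px [240 139  47  12 270] mean [728.7 -36.7  47.1] zp95 [47.1 51.6] rect [array([729.1, -36.5]), array([155.2,  20.8]), np.float64(79.1)]
brown px [322 138  16  14  72] mean [ 717.3 -246.2   55.9] zp95 [61.9 68.8] rect [array([ 716.
[... 3256 characters left out ...]
94] mean [707.6 -44.9  50.3] zp95 [48.6 63.2] rect [array([702.4, -32.9]), array([165.6,  78.7]), np.float64(79.3)]
z40-65 px [266 202  18  15 120] mean [604.7 -31.3  53.7] zp95 [53.6 64.2] rect [array([612.7, -14.4]), array([64. , 53.9]), np.float64(79.5)]
z40-65 px [341 212  25  29 109] mean [ 832.6 -172.4   46.8] zp95 [47.8 51.5] rect [array([ 833.5, -173.1]), array([152.4,  19.4]), np.float64(84.6)]
z40-65 px [280 223  18  12 172] mean [ 622.6 -125.9   44.3] zp95 [44.6 46.7] rect [array([ 623.1, -125. ]), array([59.1, 57. ]), np.float64(70.3)]
z40-65 px [253 233   4   7  24] mean [ 498.6 -142.5   53.1] zp95 [53.3 62.6] rect [array([ 499.2, -142.9]), array([ 7.7, 10.5]), np.float64(89.0)]
```

Run:
```python
from h import *
I=np.load("top0.npz")["I"]; J=np.load("side0.npz")["I"]
c=lambda I,u,v,w,h:cv2.resize(np.ascontiguousarray(I[v:v+h,u:u+w,::-1]),(400,300),interpolation=cv2.INTER_CUBIC)
cv2.imwrite("pics/crops.png",np.vstack([np.hstack([c(I,200,130,116,87),c(I,310,190,60,45)]),np.hstack([c(I,130,200,60,45),c(J,240,255,60,45)])]))
```

```text
(no output)
```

View pics/crops.png

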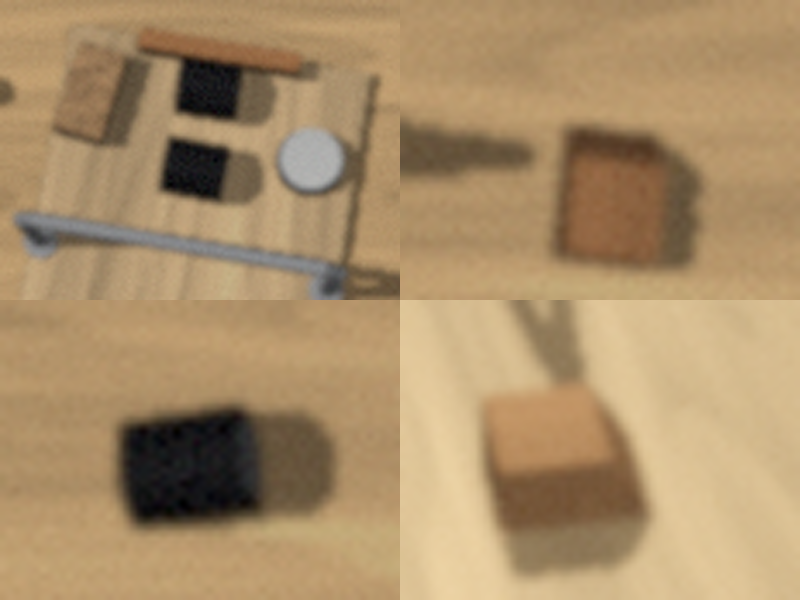

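Crops: the wedge's slope faces away from the robot (world +x) and is only slightly rotated. The loose roller's axis tilts about 6° from world y. The batten, tin and cork are clear of the row. Next I refine with shape fits and work out the first move.

```bash
cat >> h.py <<'E'
from scipy.spatial.transform import Rotation as Ro
from scipy.optimize import least_squares
RS=np.array([720.3,-33.3,18.]); YAW=-0.173
def row(p,rs=None,yaw=None):
    r=RS if rs is None else rs; return Ro.from_euler('z',-(YAW if yaw is None else yaw)).apply(np.array(p,float)-r)
def unrow(p): return Ro.from_euler('z',YAW).apply(np.array(p,float))+RS
def Rt(yaw,lean):  # tool y ~ +y turned by yaw, tool z leaning to +x
    c,s=np.cos(lean),np.sin(lean)
    return Ro.from_euler('z',yaw)*Ro.from_matrix(np.array([[-c,0,s],[0,1,0],[-s,0,-c]]))
def go(grasp,yaw,lean):
    R=Rt(yaw,lean); tcp=np.array(grasp,float)+8*R.apply([0,0,1]); o=sensors.observe()
    R0=Ro.from_euler('xyz',o["ee_rot"])
    print("t",round(o["time_s"],2),"tcp",o["ee_pos"].round(1),"target",tcp.round(1),"d",R0.inv().apply(tcp-o["ee_pos"]).round(1),"a",(R0.inv()*R).as_rotvec().round(4))
E
python3 - <<'E'
from h import *
Q={"loose":(465,308,28),"near":(611,-14,46),"far":(688,-28,46)}; W=[]
acc={k:[] for k in Q}
for n in("top","side"):
    f=np.load(f"{n}0.npz"); I,P=f["I"].astype(int),cloud(n,f["D"])
    for k,c in Q.items():
        m=(np.linalg.norm(P[...,:2]-np.array(c[:2]),axis=-1)<48)&(I.max(2)<65)&(P[...,2]>c[2]+4)&(P[...,2]<c[2]+38)
        q=P[m]
        def res(a):
            d=np.array([-np.sin(a[1]),np.cos(a[1]),0]); v=q-np.array([a[0],c[1],c[2]]); v=v-np.outer(v@d,d); return np.linalg.norm(v,axis=1)-28
        s=least_squares(res,[c[0],0.1 if k=="loose" else -0.17],loss="soft_l1")
        d=np.array([-np.sin(s.x[1]),np.cos(s.x[1])]); l=(q[:,:2]-[s.x[0],c[1]])@d; mid=(np.percentile(l,2)+np.percentile(l,98))/2
        p=np.array([s.x[0],c[1]])+mid*d; print(n,k,p.round(1),"yaw",s.x[1].round(3),"len",np.ptp(np.percentile(l,[1,99])).round(1),"rms",np.std(s.fun).round(2),"row",row([*p,46]).round(1))
    m=(np.linalg.norm(P[...,:2]-np.array([478,-295]),axis=-1)<60)&(P[...,2]>(33 if n=="top" else 34))&(P[...,2]<46)
    r=cv2.minAreaRect(P[m][:,:2].astype(np.float32)); print(n,"wedge top",r,m.sum())
go([465,309,100],0.12,0)
E
```

```text
top loose [466.9 311.1] yaw 0.146 len 54.0 rms 3.52 row [-308.9  295.6   28. ]
top near [612.5 -13. ] yaw -0.191 len 53.8 rms 2.48 row [-109.7    1.5   28. ]
top far [690.4 -27.2] yaw -0.134 len 54.0 rms 2.51 row [-30.5   0.8  28. ]
top wedge top ((472.21026611328125, -288.66021728515625), (45.52067947387695, 51.02690505981445), 81.99340057373047) 199
side loose [468.9 304.7] yaw 0.209 len 47.4 rms 1.98 row [-305.8  289.7   28. ]
side near [613.5 -18.2] yaw -0.199 len 50.4 rms 1.73 row [-107.8   -3.5   28. ]
side far [691.7 -31.5] yaw -0.109 len 52.9 rms 1.66 row [-28.4  -3.2  28. ]
side wedge top ((473.610595703125, -290.4534912109375), (48.15670394897461, 51.08507537841797), 82.48111724853516) 222
t 0.1 tcp [181.1 519.  206.3] target [465. 309.  92.] d [-337.3 -104.6  114.4] a [-1.000e-03 -3.000e-04 -4.558e-01]
```

Request:
{"op": "move_arm", "data": {"plan": [{"dx": -339, "dy": -104, "dz": 60, "az": -0.486}, {"dx": -339, "dy": -104, "dz": 60, "az": -0.486}, {"dx": -339, "dy": -104, "dz": 60, "az": -0.486}, {"dx": -339, "dy": -104, "dz": 60, "az": -0.486}, {"dx": -339, "dy": -104, "dz": 60, "az": -0.486}, {"dx": -339, "dy": -104, "dz": 60, "az": -0.486}, {"dx": -339, "dy": -104, "dz": 60, "az": -0.486}, {"dx": -339, "dy": -104, "dz": 60, "az": -0.486}, {"dx": -339, "dy": -104, "dz": 110, "az": -0.486}, {"dx": -339, "dy": -104, "dz": 110, "az": -0.486}, {"dx": -339, "dy": -104, "dz": 110, "az": -0.486}], "claw": -1, "squeeze": 40}}

```text
$.plan[0]: bad value
```

Run:
```python
from h import *
I,D=snapshot("side"); J,_=snapshot("top")
c=lambda I,u,v,w,h:cv2.resize(np.ascontiguousarray(I[v:v+h,u:u+w,::-1]),(400,300),interpolation=cv2.INTER_CUBIC)
cv2.imwrite("pics/a1.png",np.hstack([c(I,170,110,120,90),c(J,110,170,120,90)]))
go([467,309,28],0.15,0)
```

```text
t 0.2 tcp [181.1 519.1 206.5] target [467. 309.  20.] d [-339.2 -104.   186.5] a [-6.000e-04 -2.000e-04 -4.858e-01]
```

View pics/a1.png

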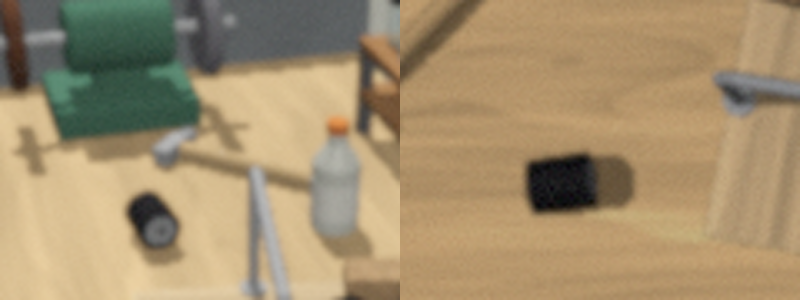

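The move was refused, so the arm is still at its start and the picture shows only the roller, clear around it. I'll give all six fields in each row.

Request:
{"op": "move_arm", "data": {"plan": [{"dx": -45, "dy": -14, "dz": 8, "ax": 0, "ay": 0, "az": -0.06}], "claw": -1, "squeeze": 40}}

```text
time_s: 0.3
ee_pos: [217.3, 493.1, 199.2]
ee_rot: [3.14, -0.0, 2.87]
wrist_force: [2.2, 0.2, -0.2]
grip_width: 1.001
gripper_force: 0.0
```

Request:
{"op": "move_arm", "data": {"plan": [{"dx": -290, "dy": -110, "dz": 60, "ax": 0, "ay": 0, "az": -0.426}, {"dx": -290, "dy": -110, "dz": 60, "ax": 0, "ay": 0, "az": -0.426}, {"dx": -290, "dy": -110, "dz": 60, "ax": 0, "ay": 0, "az": -0.426}, {"dx": -290, "dy": -110, "dz": 60, "ax": 0, "ay": 0, "az": -0.426}, {"dx": -290, "dy": -110, "dz": 60, "ax": 0, "ay": 0, "az": -0.426}, {"dx": -290, "dy": -110, "dz": 60, "ax": 0, "ay": 0, "az": -0.426}, {"dx": -290, "dy": -110, "dz": 60, "ax": 0, "ay": 0, "az": -0.426}, {"dx": -290, "dy": -110, "dz": 90, "ax": 0, "ay": 0, "az": -0.426}, {"dx": -290, "dy": -110, "dz": 105, "ax": 0, "ay": 0, "az": -0.426}, {"dx": -290, "dy": -110, "dz": 105, "ax": 0, "ay": 0, "az": -0.426}]}}

```text
time_s: 1.3
ee_pos: [467.1, 305.5, 91.7]
ee_rot: [-3.14, -0.004, -2.992]
wrist_force: [-0.6, 0.1, 0.2]
grip_width: 1.0
gripper_force: 0.0
```

Run:
```python
from h import *
go([467,309,28],0.15,0)
```

```text
t 1.3 tcp [467.1 305.5  91.7] target [467. 309.  20.] d [-0.7  3.6 71.7] a [-0.0014 -0.0038 -0.0004]
```

Request:
{"op": "move_arm", "data": {"plan": [{"dx": 0, "dy": 3.5, "dz": 25, "ax": 0, "ay": 0, "az": 0}, {"dx": 0, "dy": 3.5, "dz": 50, "ax": 0, "ay": 0, "az": 0}, {"dx": 0, "dy": 3.5, "dz": 65, "ax": 0, "ay": 0, "az": 0}, {"dx": 0, "dy": 3.5, "dz": 71, "ax": 0, "ay": 0, "az": 0}, {"dx": 0, "dy": 3.5, "dz": 71, "ax": 0, "ay": 0, "az": 0}]}}

```text
time_s: 1.8
ee_pos: [467.7, 310.0, 22.9]
ee_rot: [-3.141, -0.0, -2.991]
wrist_force: [1.2, 0.6, 0.5]
grip_width: 1.002
gripper_force: 0.0
```

Request:
{"op": "move_arm", "data": {"plan": [{"dx": 0, "dy": 0, "dz": 0, "ax": 0, "ay": 0, "az": 0}, {"dx": 0, "dy": 0, "dz": 0, "ax": 0, "ay": 0, "az": 0}, {"dx": 0, "dy": 0, "dz": 0, "ax": 0, "ay": 0, "az": 0}, {"dx": 0, "dy": 0, "dz": 0, "ax": 0, "ay": 0, "az": 0}, {"dx": 0, "dy": 0, "dz": 0, "ax": 0, "ay": 0, "az": 0}, {"dx": 0, "dy": 0, "dz": 0, "ax": 0, "ay": 0, "az": 0}], "claw": 1, "squeeze": 40}}

```text
time_s: 2.4
ee_pos: [468.8, 310.3, 24.4]
ee_rot: [3.141, 0.003, -2.991]
wrist_force: [-0.2, -0.7, 7.8]
grip_width: 0.673
gripper_force: 40.9
```

Run:
```python
from h import *
I,D=snapshot("side"); J,_=snapshot("top")
c=lambda I,u,v,w,h:cv2.resize(np.ascontiguousarray(I[v:v+h,u:u+w,::-1]),(400,300),interpolation=cv2.INTER_CUBIC)
cv2.imwrite("pics/a2.png",np.hstack([c(I,180,140,60,45),c(J,110,170,120,90)]))
print(sensors.observe())
```

```text
{'time_s': 2.5, 'joints': array([ 5.02072244e-01,  6.19056436e-01,  1.74938725e+00, -3.40555822e-04,
        7.70266786e-01, -1.21881159e+00]), 'qd': array([ 0.0009892 ,  0.00082502,  0.00171251,  0.0030976 ,  0.00078231,
       -0.00141066]), 'effort': array([ 5.18666524e-01, -5.32393742e+01, -1.94123626e+01,  2.60755308e-01,
       -1.82394781e-01,  2.68010952e-02]), 'ee_pos': array([468.74112404, 310.30545948,  24.40656231]), 'ee_rot': array([ 3.14082226e+00,  2.78744986e-03, -2.99126214e+00]), 'wrist_force': array([ 1.94807692e-04, -1.17414967e+00,  7.63080300e+00]), 'moment': array([-0.27070735, -0.02461762,  0.01327328]), 'gripper_force': 40.896992683410645, 'grip_width': 0.6769839733447713}
```

View pics/a2.png

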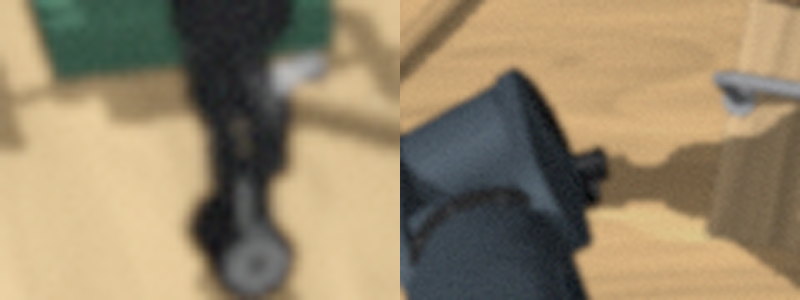

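The side crop shows the roller's end face at (257,260) with the finger coming down on it, but the overlap is unclear. I'll lift and look more closely.

Request:
{"op": "move_arm", "data": {"plan": [{"dx": 0, "dy": 0, "dz": -10, "ax": 0, "ay": 0, "az": 0}, {"dx": 0, "dy": 0, "dz": -30, "ax": 0, "ay": 0, "az": 0}, {"dx": 0, "dy": 0, "dz": -60, "ax": 0, "ay": 0, "az": 0}, {"dx": 0, "dy": 0, "dz": -90, "ax": 0, "ay": 0, "az": 0}, {"dx": 0, "dy": 0, "dz": -100, "ax": 0, "ay": 0, "az": 0}, {"dx": 0, "dy": 0, "dz": -100, "ax": 0, "ay": 0, "az": 0}]}}

```text
time_s: 3.1
ee_pos: [468.2, 310.2, 124.2]
ee_rot: [3.141, 0.003, -2.991]
wrist_force: [0.1, -0.1, -2.5]
grip_width: 0.67
gripper_force: 43.4
```

Run:
```python
from h import *
o=sensors.observe(); print(o["ee_pos"],o["wrist_force"],o["grip_width"],o["gripper_force"])
I,D=snapshot("side"); np.savez("side2.npz",I=I,D=D)
print(proj("side",o["ee_pos"]))
cv2.imwrite("pics/a3.png",cv2.resize(np.ascontiguousarray(I[125:185,180:260,::-1]),(800,600),interpolation=cv2.INTER_CUBIC))
```

```text
[468.19286581 310.18896098 124.16640956] [ 0.1322697  -0.10358466 -2.45999622] 0.6703030898493184 43.40019106864929
(np.float64(214.61861774034023), np.float64(155.67806351748212))
```

View pics/a3.png

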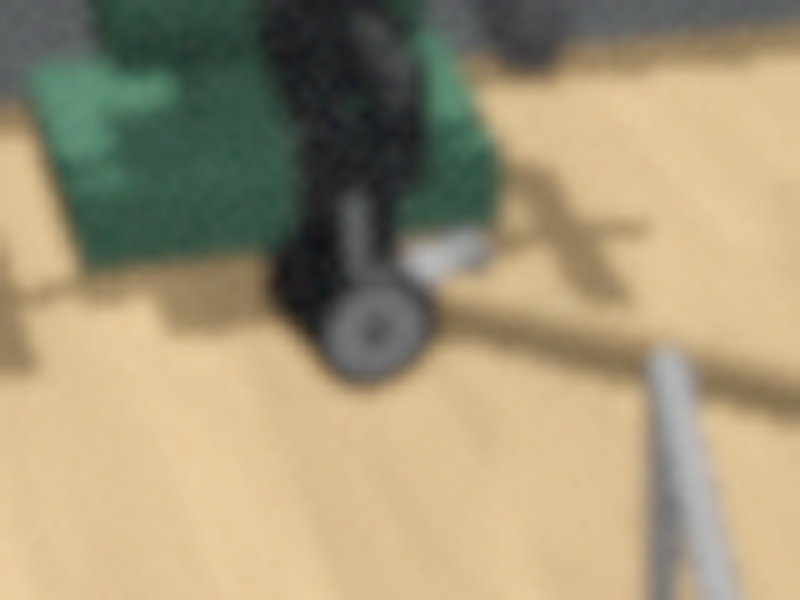

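Picture: the roller is held and lifted, with its end-face centre at crop (375,330), i.e. pixel (217.5,158), and the pad overlapping its upper half. Now I get the axis in the tool frame and the way to the row.

Run:
```python
from h import *
f=np.load("side2.npz"); I,D=f["I"].astype(int),f["D"]; P=cloud("side",D)
m,R,t=cam("side"); d=R.T@np.array([(217.5-m["cx"])/m["fx"],(158-m["cy"])/m["fy"],1]); c=-R.T@t
n=np.array([-np.sin(.15),np.cos(.15),0]); p0=np.array([468.2,310.2,0])-30*n
print("face centre",(c+d*((p0-c)@n)/(d@n)).round(1), "depth pts",P[157:160,216:219].reshape(-1,3).mean(0).round(1),"expected xy",p0)
# via-point at open end of board, leaned, then place
for s,z,l in((-330,110,.7),(-330,48,.7)):
    go(unrow([s,0.5,z]),YAW,l)
```

```text
face centre [473.9 280.7 127.2] depth pts [471.9 280.8 127.4] expected xy [472.68314397 280.53686766   0.        ]
t 3.15 tcp [467.5 309.8 122.7] target [400.4  23.1 121.9] d [ 109.2 -273.4    0.7] a [ 0.1132 -0.6936  0.3097]
t 3.15 tcp [467.5 309.8 122.7] target [400.4  23.1  59.9] d [ 109.3 -273.4   62.7] a [ 0.1132 -0.6936  0.3097]
```

```bash
sed -i 's/def go(grasp,yaw,lean):/def go(grasp,yaw,lean,off=8):/; s/float)+8\*R/float)+off*R/' h.py
python3 - <<'E'
from h import *
go(unrow([-300,0.5,90]),YAW,.75,3.5)
E
```

```text
t 3.15 tcp [467.5 309.8 122.7] target [427.2  18.4 105.4] d [  83.4 -282.1   17.2] a [ 0.1213 -0.7431  0.3078]
```

Request:
{"op": "move_arm", "data": {"plan": [{"dx": 50, "dy": -60, "dz": 0, "ax": 0.02, "ay": -0.12, "az": 0.05}, {"dx": 83, "dy": -282, "dz": 0, "ax": 0.121, "ay": -0.743, "az": 0.308}, {"dx": 83, "dy": -282, "dz": 0, "ax": 0.121, "ay": -0.743, "az": 0.308}, {"dx": 83, "dy": -282, "dz": 0, "ax": 0.121, "ay": -0.743, "az": 0.308}, {"dx": 83, "dy": -282, "dz": 0, "ax": 0.121, "ay": -0.743, "az": 0.308}, {"dx": 83, "dy": -282, "dz": 10, "ax": 0.121, "ay": -0.743, "az": 0.308}, {"dx": 83, "dy": -282, "dz": 17, "ax": 0.121, "ay": -0.743, "az": 0.308}, {"dx": 83, "dy": -282, "dz": 17, "ax": 0.121, "ay": -0.743, "az": 0.308}, {"dx": 83, "dy": -282, "dz": 17, "ax": 0.121, "ay": -0.743, "az": 0.308}, {"dx": 83, "dy": -282, "dz": 17, "ax": 0.121, "ay": -0.743, "az": 0.308}]}}

```text
time_s: 4.15
ee_pos: [424.0, 23.9, 156.1]
ee_rot: [-3.133, 0.691, 2.965]
wrist_force: [0.0, -0.5, -2.2]
grip_width: 0.668
gripper_force: 43.6
```

Run:
```python
from h import *
o=sensors.observe(); print(o["ee_rot"],o["wrist_force"],o["grip_width"])
go(unrow([-300,0.5,36]),YAW,.75,3.5)
go(unrow([-172,0.5,34]),YAW,.75,3.5)
go(unrow([-170,0.5,28.5]),YAW,.75,3.5)
```

```text
[-3.13324412  0.69076614  2.96466429] [ 0.03365842 -0.49812543 -2.16468913] 0.6682515938407497
t 4.15 tcp [424.   23.9 156.1] target [427.2  18.4  51.4] d [63.5 -4.1 83.4] a [-0.0109 -0.0592 -0.0027]
t 4.15 tcp [424.   23.9 156.1] target [553.3  -3.6  49.4] d [-33.8  -2.9 166.5] a [-0.0109 -0.0592 -0.0027]
t 4.15 tcp [424.   23.9 156.1] target [555.3  -4.   43.9] d [-31.9  -2.9 172. ] a [-0.0109 -0.0592 -0.0027]
```

Request:
{"op": "move_arm", "data": {"plan": [{"dx": 30, "dy": -3, "dz": 35, "ax": -0.01, "ay": -0.059, "az": 0}, {"dx": 63, "dy": -4, "dz": 83, "ax": -0.011, "ay": -0.059, "az": -0.003}, {"dx": 63, "dy": -4, "dz": 83, "ax": -0.011, "ay": -0.059, "az": -0.003}, {"dx": 63, "dy": -4, "dz": 83, "ax": -0.011, "ay": -0.059, "az": -0.003}, {"dx": 63, "dy": -4, "dz": 83, "ax": -0.011, "ay": -0.059, "az": -0.003}]}}

```text
time_s: 4.65
ee_pos: [425.2, 34.3, 157.1]
ee_rot: [-3.129, 0.696, 2.973]
wrist_force: [0.5, 0.7, -3.0]
grip_width: 0.67
gripper_force: 43.6
```

Run:
```python
from h import *
o=sensors.observe(); print(o["ee_rot"],o["wrist_force"],o["grip_width"])
go(unrow([-300,0.5,36]),YAW,.75,3.5)
go(unrow([-185,0.5,34]),YAW,.75,3.5)
# loose roller height and near roller, from side view
I,D=snapshot("side"); np.savez("side3.npz",I=I,D=D)
J,E=snapshot("top")
c=lambda I,u,v,w,h:cv2.resize(np.ascontiguousarray(I[v:v+h,u:u+w,::-1]),(400,300),interpolation=cv2.INTER_CUBIC)
cv2.imwrite("pics/a4.png",np.hstack([c(I,200,150,120,90),c(J,180,130,130,98)]))
```

```text
[-3.12869118  0.69589386  2.97338076] [ 0.48389737  0.6714246  -3.03643421] 0.6704321159583037
t 4.65 tcp [425.2  34.3 157.1] target [427.2  18.4  51.4] d [ 64.2 -14.2  84.2] a [-0.0097 -0.0541  0.0039]
t 4.65 tcp [425.2  34.3 157.1] target [540.5  -1.4  49.4] d [-22.8 -13.8 159.5] a [-0.0097 -0.0541  0.0039]
```

View pics/a4.png

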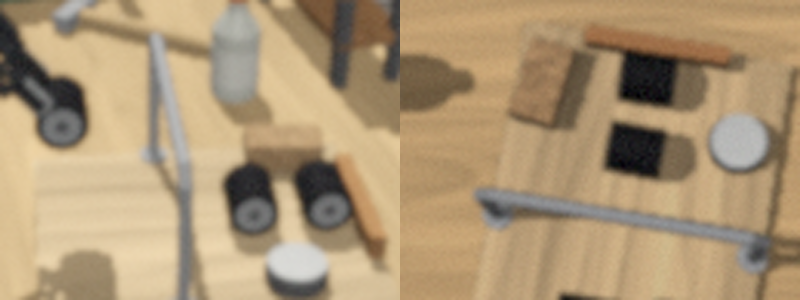

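Picture: the roller is leaned and held short of the board, clear of the bar, and the row is untouched. The pose straight below seems out of reach this close in. I'll check the joints and go in diagonally along the tool axis.

Run:
```python
from h import *
print(sensors.observe()["joints"].round(3))
go(unrow([-220,0.5,70]),YAW,.75,3.5)
```

```text
[ 0.091  0.011  2.453 -1.57   0.178  0.2  ]
t 4.75 tcp [425.2  34.  157.2] target [506.    4.7  85.4] d [-18.9 -14.  109.5] a [-0.01   -0.0538  0.0035]
```

Run:
```python
from h import *
o=sensors.observe(); z=Ro.from_euler('xyz',o["ee_rot"]).apply([0,0,1])
data=[((.35118,1.65232),(181.2,519.2,206.6),(0,0,-1)),((.61906,1.74939),(468.74,310.3,24.4),(0,0,-1)),((o["joints"][1],o["joints"][2]),o["ee_pos"],z)]
def wr(p,q2,q3):
    r0,L1,L2,h,L3,e=p; a=q2+q3
    return r0+L1*np.sin(q2)+L2*np.sin(a)+e*np.cos(a), h+L1*np.cos(q2)+L2*np.cos(a)-e*np.sin(a)
def res(p):
    out=[]
    for (q2,q3),t,zz in data:
        w=np.array(t)-p[4]*np.array(zz); r,zc=wr(p,q2,q3); out+=[np.hypot(w[0],w[1])-r,w[2]-zc]
    return np.array(out+[p[0]/100,p[5]/100])
s=least_squares(res,[0,400,400,300,250,0]); p=s.x; print(p.round(1),s.fun.round(2))
for name,sx,zz in(("via",-300,36),("place",-170,28.5),("wedge start",-240,25),("wedge end",-195,25)):
  for lean in(.35,.5,.6,.7,.75):
    g=unrow([sx,0,zz]); T=Rt(YAW,lean); w=g+(3.5-p[4])*T.apply([0,0,1])
    f=lambda q:np.array(wr(p,*q))-[np.hypot(w[0],w[1]),w[2]]
    q=least_squares(f,[.5,1.8]).x; q1=np.arctan2(w[1],w[0])
    print(name,lean,"q2,3",q.round(2),"j5(j4=0)",round(np.pi-lean-q.sum(),3),"yaw diff",round(YAW-q1,2))
```

```text
[  1.7 486.4 437.  258.1 290.8  37.6] [ 0.01 -0.01 -0.01 -0.   -0.    0.01  0.02  0.38]
via 0.35 q2,3 [0.3  2.32] j5(j4=0) 0.167 yaw diff -0.28
via 0.5 q2,3 [0.31 2.42] j5(j4=0) -0.085 yaw diff -0.32
via 0.6 q2,3 [0.34 2.47] j5(j4=0) -0.271 yaw diff -0.35
via 0.7 q2,3 [0.39 2.53] j5(j4=0) -0.474 yaw diff -0.38
via 0.75 q2,3 [0.42 2.55] j5(j4=0) -0.583 yaw diff -0.39
place 0.35 q2,3 [0.48 2.02] j5(j4=0) 0.288 yaw diff -0.2
place 0.5 q2,3 [0.47 2.12] j5(j4=0) 0.047 yaw diff -0.22
place 0.6 q2,3 [0.48 2.18] j5(j4=0) -0.124 yaw diff -0.23
place 0.7 q2,3 [0.51 2.24] j5(j4=0) -0.303 yaw diff -0.25
place 0.75 q2,3 [0.52 2.26] j5(j4=0) -0.395 yaw diff -0.26
wedge start 0.35 q2,3 [0.4  2.19] j5(j4=0) 0.197 yaw diff -0.24
wedge start 0.5 q2,3 [0.41 2.29] j5(j4=0) -0.05 yaw diff -0.26
wedge start 0.6 q2,3 [0.43 2.34] j5(j4=0) -0.229 yaw diff -0.28
wedge start 0.7 q2,3 [0.46 2.4 ] j5(j4=0) -0.42 yaw diff -0.3
wedge start 0.75 q2,3 [0.49 2.42] j5(j4=0) -0.519 yaw diff -0.32
wedge end 0.35 q2,3 [0.46 2.09] j5(j4=0) 0.25 yaw diff -0.21
wedge end 0.5 q2,3 [0.45 2.18] j5(j4=0) 0.006 yaw diff -0.23
wedge end 0.6 q2,3 [0.47 2.24] j5(j4=0) -0.167 yaw diff -0.25
wedge end 0.7 q2,3 [0.5 2.3] j5(j4=0) -0.35 yaw diff -0.27
wedge end 0.75 q2,3 [0.52 2.32] j5(j4=0) -0.445 yaw diff -0.27
```

At this reach a 40° lean needs the flipped wrist (j4≈π, j5>0), but the IK ran j4 to its −1.57 limit. I'll build the FK and plan a wrist flip, which is a half turn of the tool.

```bash
cat >> h.py <<'E'
KP=[1.7,486.4,437.0,258.1,290.8,37.6]
def base(q,s4):
    return Ro.from_euler('z',q[0])*Ro.from_euler('y',q[1]+q[2])*Ro.from_euler('z',s4*q[3])*Ro.from_euler('y',q[4])*Ro.from_euler('z',q[5])
S4=1; CC=Ro.identity()
def fk(q):
    R=base(q,S4)*CC; r0,L1,L2,h,L3,e=KP; a=q[1]+q[2]
    r=r0+L1*np.sin(q[1])+L2*np.sin(a)+e*np.cos(a); z=h+L1*np.cos(q[1])+L2*np.cos(a)-e*np.sin(a)
    return np.array([r*np.cos(q[0]),r*np.sin(q[0]),z])+L3*R.apply([0,0,1]),R
LO=np.array([-2.7,-.75,.05,-1.5,.1,-2.8]);HI=np.array([2.7,2.05,2.6,4.65,3.1,2.8])
def ik(pos,R,q0):
    def f(q):
        p,r=fk(q); return np.r_[(p-pos)/100,(R.inv()*r).as_rotvec()]
    s=least_squares(f,np.clip(q0,LO+1e-3,HI-1e-3),bounds=(LO,HI)); return s.x,np.abs(s.fun).max()
def rows(qs):
    o=sensors.observe(); R0=Ro.from_euler('xyz',o["ee_rot"]); p0=o["ee_pos"]
    for q in qs:
        p,R=fk(q); d=R0.inv().apply(p-p0); a=(R0.inv()*R).as_rotvec()
        print('{"dx": %d, "dy": %d, "dz": %d, "ax": %.2f, "ay": %.2f, "az": %.2f},'%(*d.round(),*a), p.round(0))
E
python3 - <<'E'
import h; from h import *
o=sensors.observe(); q=o["joints"]
q2=[.502072,.619056,1.749387,-.00034,.770267,-1.218812]; R2=Ro.from_euler('xyz',[3.140822,.002787,-2.991262])
for s in(1,-1):
    C=base(q2,s).inv()*R2; E=(base(q,s)*C).inv()*Ro.from_euler('xyz',o["ee_rot"]); print(s,"C",C.as_rotvec().round(3),"err",E.magnitude().round(3))
    h.S4=s; h.CC=C; print(h.fk(q)[0].round(1),o["ee_pos"].round(1))
    # place targets in flipped config, tool y flipped
    for nm,P,yw,l in(("place",unrow([-170,.5,28.5]),YAW,.7),("via",unrow([-300,.5,60]),YAW,.7),("wedge pick",np.array([484,-291,28.]),-.137,.7),("wedge hi",np.array([470,-288,120.]),-.137,.7),("w end",unrow([-191,0,28]),YAW,.7)):
        T=Rt(yw,l)*Ro.from_euler('z',np.pi); print(nm,[np.round(x,3) for x in h.ik(P+5*T.apply([0,0,1]),T,[0,.4,2.3,3.2,.4,.2])])
E
```

```text
Traceback (most recent call last):
AttributeError: 'float' object has no attribute 'round'
```

Run:
```python
import h; from h import *
o=sensors.observe(); q=o["joints"]
q2=[.502072,.619056,1.749387,-.00034,.770267,-1.218812]; R2=Ro.from_euler('xyz',[3.140822,.002787,-2.991262])
for s in(1,-1):
    C=base(q2,s).inv()*R2; E=(base(q,s)*C).inv()*Ro.from_euler('xyz',o["ee_rot"]); print(s,"C",C.as_rotvec().round(3),"err",round(E.magnitude(),3))
    h.S4=s; h.CC=C; print(h.fk(q)[0].round(1),o["ee_pos"].round(1))
    for nm,P,yw,l in(("place",unrow([-170,.5,28.5]),YAW,.7),("via",unrow([-300,.5,60]),YAW,.7),("wedge pick",np.array([484,-291,28.]),-.137,.7),("wedge hi",np.array([470,-288,120.]),-.137,.7),("w end",unrow([-191,0,28]),YAW,.7)):
        T=Rt(yw,l)*Ro.from_euler('z',np.pi); print(nm,[np.round(x,3) for x in h.ik(P+5*T.apply([0,0,1]),T,[0,.4,2.3,3.2,.4,.2])])
```

```text
1 C [-0.     0.     1.571] err 0.0
[433.9 -12.1 157.2] [425.2  34.  157.2]
place [array([ 0.076,  0.509,  2.237,  3.655,  0.329, -1.869]), np.float64(0.0)]
via [array([ 0.205,  0.3  ,  2.518,  3.774,  0.414, -1.867]), np.float64(0.0)]
wedge pick [array([-0.722,  0.582,  2.166,  2.087,  0.422, -1.026]), np.float64(0.0)]
wedge hi [array([-0.74 ,  0.345,  2.176,  1.534,  0.375, -0.446]), np.float64(0.0)]
w end [array([ 0.089,  0.494,  2.285,  3.635,  0.36 , -1.835]), np.float64(0.0)]
-1 C [0.   0.   1.57] err 3.139
[424.5  90.6 157.2] [425.2  34.  157.2]
place [array([ 0.076,  0.509,  2.237,  2.627,  0.329, -1.87 ]), np.float64(0.0)]
via [array([ 0.205,  0.3  ,  2.518,  2.508,  0.414, -1.867]), np.float64(0.0)]
wedge pick [array([-0.722,  0.582,  2.166,  4.195,  0.422, -1.026]), np.float64(0.0)]
wedge hi [array([-0.739,  0.346,  2.19 ,  4.65 ,  0.372, -0.542]), np.float64(0.018)]
w end [array([ 0.089,  0.494,  2.285,  2.647,  0.36 , -1.836]), np.float64(0.0)]
```

The rotations fit exactly with +j4. The position misses by 46 mm sideways, so there is a wrist offset to fit.

Run:
```python
from h import *
import json
o=sensors.observe(); X=lambda t:Ro.from_euler('xyz',t)
data=[([1.1504037,.35118365,1.65232401,0,1.13912882,-.0846],[181.077,519.005,206.325]),
([.502072,.619056,1.749387,-.00034,.770267,-1.218812],[468.741,310.305,24.407]),
(list(o["joints"]),list(o["ee_pos"]))]
json.dump(data,open("data.json","w"))
def F(p,q,mode):
    r0,L1,L2,h,L3,e,b=p; A=Ro.from_euler('z',q[0]); B=A*Ro.from_euler('y',q[1]); D=A*Ro.from_euler('y',q[1]+q[2]); W=D*Ro.from_euler('z',q[3]); V=W*Ro.from_euler('y',q[4])
    return A.apply([r0,0,h])+B.apply([0,0,L1])+D.apply([e,0,L2])+(V if mode else W).apply([b,0,0])+V.apply([0,0,L3])
for mode in(0,1):
    f=lambda p:np.r_[np.concatenate([F(p,q,mode)-t for q,t in data]),p[0]/30,p[5]/30]
    s=least_squares(f,[0,450,430,250,250,0,40]); print(mode,s.x.round(1),s.fun.round(1))
```

```text
0 [ -5.7 535.7 441.9 385.4 427.6 146.7 -70.6] [ 42.3 -19.3   0.1  22.6 -40.6   0.3   0.1  -0.4  -0.4  -0.2   4.9]
1 [-54.  462.2 435.2 322.9 347.3  23.  -57.6] [ 42.4 -19.   -0.1  22.4 -40.7   0.3   0.   -0.1  -0.1  -1.8   0.8]
```

```bash
python3 - <<'E'
from h import *
import json
data=json.load(open("data.json"))
def F(p,q):
    r0,L1,L2,h,L3,e,y=p; A=Ro.from_euler('z',q[0]); a=q[1]+q[2]; V=A*Ro.from_euler('y',a)*Ro.from_euler('z',q[3])*Ro.from_euler('y',q[4])
    return A.apply([r0+L1*np.sin(q[1])+L2*np.sin(a)+e*np.cos(a),y,h+L1*np.cos(q[1])+L2*np.cos(a)-e*np.sin(a)])+V.apply([0,0,L3])
f=lambda p:np.r_[np.concatenate([F(p,q)-t for q,t in data]),p[0]/30,p[5]/30]
s=least_squares(f,[0,450,430,250,250,0,46]); print(s.x.tolist(),s.fun.round(2))
src=open("h.py").read()
src=src.replace("KP=[1.7,486.4,437.0,258.1,290.8,37.6]","KP=%s"%s.x.round(2).tolist()).replace("CC=Ro.identity()","CC=Ro.from_euler('z',np.pi/2)")
src=src.replace("r0,L1,L2,h,L3,e=KP","r0,L1,L2,h,L3,e,y=KP").replace("np.array([r*np.cos(q[0]),r*np.sin(q[0]),z])","Ro.from_euler('z',q[0]).apply([r,y,z])")
open("h.py","w").write(src)
E
python3 - <<'E'
from h import *
o=sensors.observe(); q=o["joints"]; p,R=fk(q); print(p-o["ee_pos"],(R.inv()*Ro.from_euler('xyz',o["ee_rot"])).magnitude())
for nm,P,yw,l in(("place",unrow([-170,.5,28.5]),YAW,.7),("via",unrow([-300,.5,60]),YAW,.7),("via2",unrow([-270,.5,110]),YAW,.7),("wedge pick",np.array([484,-291,28.]),-.137,.7),("wedge hi",np.array([470,-288,120.]),-.137,.7),("w start",unrow([-240,0,28]),YAW,.7),("w end",unrow([-191,0,28]),YAW,.7)):
    for fl in(0,np.pi):
        T=Rt(yw,l)*Ro.from_euler('z',fl); a=ik(P+5*T.apply([0,0,1]),T,[0,.4,2.3,3.2,.4,.2-fl+1.5]); print(nm,fl>0,a[0].round(2),round(a[1],4))
E
```

```text
[-0.14232153961444804, 487.25195337039105, 437.66803536326125, 258.17958048771084, 289.2430571612757, 40.24922516995416, 46.492404018593916] [-0.02 -0.09  0.06  0.06  0.02  0.01  0.03  0.02 -0.06 -0.    1.34]
[ 0.0283268   0.02099245 -0.06399736] 3.558509432943247e-16
place False [-0.05  0.51  2.23  3.41  0.31  1.41] 0.0
place True [-0.05  0.51  2.23  3.41  0.31 -1.73] 0.0
via False [0.02 0.3  2.52 3.47 0.39 1.41] 0.0
via True [ 0.02  0.3   2.52  3.47  0.39 -1.73] 0.0
via2 False [-0.    0.16  2.43  3.8   0.18  1.05] 0.0
via2 True [-0.    0.16  2.43  3.8   0.18 -2.09] 0.0
wedge pick False [-0.84  0.58  2.16  1.94  0.46  2.16] 0.0
wedge pick True [-0.84  0.58  2.16  1.94  0.46 -0.98] 0.0
wedge hi False [-0.86  0.35  2.17  1.45  0.44  2.69] 0.0
wedge hi True [-0.86  0.35  2.17  1.45  0.44 -0.46] 0.0
w start False [-0.02  0.46  2.39  3.38  0.42  1.47] 0.0
w start True [-0.02  0.46  2.39  3.38  0.42 -1.68] 0.0
w end False [-0.04  0.5   2.28  3.39  0.34  1.43] 0.0
w end True [-0.04  0.5   2.28  3.39  0.34 -1.71] 0.0
```

The FK is now exact. I'll flip the wrist in joint space and write the resulting tool rows, starting with the first third.

```bash
cat > flip.py <<'E'
from h import *
import sys,json,os
k=int(sys.argv[1])
if k==0:
    T=Rt(YAW,.7)*Ro.from_euler('z',np.pi); qb,e=ik(unrow([-275,.5,105])+5*T.apply([0,0,1]),T,[0,.2,2.4,3.6,.2,-1.9])
    qa=np.array(sensors.observe()["joints"]); json.dump([qa.tolist(),qb.tolist()],open("flip.json","w")); print(qa.round(2),qb.round(2),e)
qa,qb=map(np.array,json.load(open("flip.json")))
ts=np.linspace(0,1,37)[1+12*k:13+12*k]
o=sensors.observe(); print(o["joints"].round(2))
rows([qa+(qb-qa)*t+np.sin(np.pi*t)*np.array([0,-.12,0,0,.2,0]) for t in ts])
E
python3 flip.py 0
```

```text
[ 0.09  0.01  2.45 -1.57  0.18  0.2 ] [-0.    0.17  2.44  3.74  0.2  -2.03] 4.370726003344316e-12
[ 0.09  0.01  2.45 -1.57  0.18  0.2 ]
{"dx": 5, "dy": -7, "dz": -1, "ax": 0.02, "ay": 0.02, "az": 0.09}, [419.  28. 155.]
{"dx": 11, "dy": -13, "dz": -3, "ax": 0.04, "ay": 0.04, "az": 0.17}, [413.  23. 153.]
{"dx": 19, "dy": -17, "dz": -5, "ax": 0.06, "ay": 0.07, "az": 0.26}, [405.  20. 149.]
{"dx": 28, "dy": -19, "dz": -7, "ax": 0.07, "ay": 0.09, "az": 0.34}, [396.  19. 145.]
{"dx": 37, "dy": -20, "dz": -10, "ax": 0.08, "ay": 0.13, "az": 0.43}, [387.  21. 141.]
{"dx": 47, "dy": -17, "dz": -13, "ax": 0.09, "ay": 0.16, "az": 0.51}, [379.  24. 137.]
{"dx": 57, "dy": -13, "dz": -15, "ax": 0.09, "ay": 0.20, "az": 0.60}, [370.  30. 133.]
{"dx": 66, "dy": -6, "dz": -18, "ax": 0.09, "ay": 0.24, "az": 0.68}, [363.  39. 129.]
{"dx": 74, "dy": 3, "dz": -22, "ax": 0.08, "ay": 0.28, "az": 0.76}, [356.  49. 126.]
{"dx": 80, "dy": 13, "dz": -25, "ax": 0.06, "ay": 0.32, "az": 0.85}, [351.  60. 125.]
{"dx": 85, "dy": 26, "dz": -28, "ax": 0.04, "ay": 0.36, "az": 0.93}, [347.  74. 124.]
{"dx": 88, "dy": 39, "dz": -31, "ax": 0.02, "ay": 0.39, "az": 1.01}, [346.  88. 125.]
```

Request:
{"op": "move_arm", "data": {"plan": [{"dx": 5, "dy": -7, "dz": -1, "ax": 0.02, "ay": 0.02, "az": 0.09}, {"dx": 11, "dy": -13, "dz": -3, "ax": 0.04, "ay": 0.04, "az": 0.17}, {"dx": 19, "dy": -17, "dz": -5, "ax": 0.06, "ay": 0.07, "az": 0.26}, {"dx": 28, "dy": -19, "dz": -7, "ax": 0.07, "ay": 0.09, "az": 0.34}, {"dx": 37, "dy": -20, "dz": -10, "ax": 0.08, "ay": 0.13, "az": 0.43}, {"dx": 47, "dy": -17, "dz": -13, "ax": 0.09, "ay": 0.16, "az": 0.51}, {"dx": 57, "dy": -13, "dz": -15, "ax": 0.09, "ay": 0.2, "az": 0.6}, {"dx": 66, "dy": -6, "dz": -18, "ax": 0.09, "ay": 0.24, "az": 0.68}, {"dx": 74, "dy": 3, "dz": -22, "ax": 0.08, "ay": 0.28, "az": 0.76}, {"dx": 80, "dy": 13, "dz": -25, "ax": 0.06, "ay": 0.32, "az": 0.85}, {"dx": 85, "dy": 26, "dz": -28, "ax": 0.04, "ay": 0.36, "az": 0.93}, {"dx": 88, "dy": 39, "dz": -31, "ax": 0.02, "ay": 0.39, "az": 1.01}]}}

```text
time_s: 5.95
ee_pos: [345.8, 87.7, 124.3]
ee_rot: [2.759, 0.069, 1.984]
wrist_force: [0.3, -0.7, -1.9]
grip_width: 0.671
gripper_force: 43.7
```

```bash
python3 flip.py 1
```

```text
[ 0.06 -0.04  2.45  0.2   0.35 -0.54]
{"dx": 13, "dy": 7, "dz": -1, "ax": -0.02, "ay": 0.05, "az": 0.08}, [346. 102. 127.]
{"dx": 24, "dy": 16, "dz": -2, "ax": -0.05, "ay": 0.09, "az": 0.16}, [349. 116. 130.]
{"dx": 34, "dy": 27, "dz": -4, "ax": -0.08, "ay": 0.14, "az": 0.23}, [353. 129. 135.]
{"dx": 42, "dy": 39, "dz": -6, "ax": -0.11, "ay": 0.18, "az": 0.31}, [360. 141. 141.]
{"dx": 48, "dy": 53, "dz": -8, "ax": -0.14, "ay": 0.22, "az": 0.39}, [368. 152. 148.]
{"dx": 51, "dy": 67, "dz": -11, "ax": -0.18, "ay": 0.25, "az": 0.47}, [378. 160. 156.]
{"dx": 52, "dy": 82, "dz": -14, "ax": -0.22, "ay": 0.28, "az": 0.55}, [389. 166. 164.]
{"dx": 49, "dy": 96, "dz": -17, "ax": -0.26, "ay": 0.30, "az": 0.63}, [400. 169. 172.]
{"dx": 44, "dy": 109, "dz": -19, "ax": -0.30, "ay": 0.32, "az": 0.72}, [413. 170. 179.]
{"dx": 36, "dy": 121, "dz": -21, "ax": -0.34, "ay": 0.33, "az": 0.80}, [425. 167. 186.]
{"dx": 27, "dy": 131, "dz": -22, "ax": -0.38, "ay": 0.33, "az": 0.89}, [437. 162. 192.]
{"dx": 15, "dy": 139, "dz": -22, "ax": -0.41, "ay": 0.33, "az": 0.97}, [449. 154. 196.]
```

Request:
{"op": "move_arm", "data": {"plan": [{"dx": 13, "dy": 7, "dz": -1, "ax": -0.02, "ay": 0.05, "az": 0.08}, {"dx": 24, "dy": 16, "dz": -2, "ax": -0.05, "ay": 0.09, "az": 0.16}, {"dx": 34, "dy": 27, "dz": -4, "ax": -0.08, "ay": 0.14, "az": 0.23}, {"dx": 42, "dy": 39, "dz": -6, "ax": -0.11, "ay": 0.18, "az": 0.31}, {"dx": 48, "dy": 53, "dz": -8, "ax": -0.14, "ay": 0.22, "az": 0.39}, {"dx": 51, "dy": 67, "dz": -11, "ax": -0.18, "ay": 0.25, "az": 0.47}, {"dx": 52, "dy": 82, "dz": -14, "ax": -0.22, "ay": 0.28, "az": 0.55}, {"dx": 49, "dy": 96, "dz": -17, "ax": -0.26, "ay": 0.3, "az": 0.63}, {"dx": 44, "dy": 109, "dz": -19, "ax": -0.3, "ay": 0.32, "az": 0.72}, {"dx": 36, "dy": 121, "dz": -21, "ax": -0.34, "ay": 0.33, "az": 0.8}, {"dx": 27, "dy": 131, "dz": -22, "ax": -0.38, "ay": 0.33, "az": 0.89}, {"dx": 15, "dy": 139, "dz": -22, "ax": -0.41, "ay": 0.33, "az": 0.97}]}}

```text
time_s: 7.15
ee_pos: [448.5, 154.2, 195.2]
ee_rot: [2.561, -0.701, 1.261]
wrist_force: [-0.8, 0.3, -2.7]
grip_width: 0.67
gripper_force: 43.9
```

```bash
python3 flip.py 2
```

```text
[ 0.03  0.02  2.45  1.97  0.36 -1.3 ]
{"dx": -2, "dy": 14, "dz": 2, "ax": -0.05, "ay": -0.00, "az": 0.09}, [459. 145. 199.]
{"dx": -8, "dy": 28, "dz": 3, "ax": -0.09, "ay": -0.01, "az": 0.17}, [468. 133. 199.]
{"dx": -17, "dy": 40, "dz": 4, "ax": -0.14, "ay": -0.03, "az": 0.25}, [475. 120. 198.]
{"dx": -28, "dy": 50, "dz": 5, "ax": -0.18, "ay": -0.04, "az": 0.33}, [480. 106. 195.]
{"dx": -41, "dy": 59, "dz": 6, "ax": -0.22, "ay": -0.07, "az": 0.41}, [483.  91. 190.]
{"dx": -56, "dy": 65, "dz": 6, "ax": -0.26, "ay": -0.10, "az": 0.50}, [484.  77. 183.]
{"dx": -72, "dy": 69, "dz": 5, "ax": -0.29, "ay": -0.13, "az": 0.58}, [483.  63. 175.]
{"dx": -88, "dy": 71, "dz": 5, "ax": -0.32, "ay": -0.16, "az": 0.67}, [480.  50. 165.]
{"dx": -104, "dy": 70, "dz": 4, "ax": -0.35, "ay": -0.20, "az": 0.75}, [475.  38. 154.]
{"dx": -121, "dy": 66, "dz": 4, "ax": -0.37, "ay": -0.23, "az": 0.84}, [469.  28. 143.]
{"dx": -136, "dy": 61, "dz": 3, "ax": -0.39, "ay": -0.27, "az": 0.93}, [461.  20. 131.]
{"dx": -150, "dy": 54, "dz": 3, "ax": -0.40, "ay": -0.30, "az": 1.02}, [453.  14. 119.]
```

The planned path passes the bar by only a few millimetres, so I'll shift the middle of this stretch back and up.

Run:
```python
from h import *
import json
qa,qb=map(np.array,json.load(open("flip.json"))); q=np.array(sensors.observe()["joints"]); out=[]
for t in np.linspace(0,1,37)[25:]:
    p,R=fk(qa+(qb-qa)*t+np.sin(np.pi*t)*np.array([0,-.12,0,0,.2,0])); u=(t-2/3)*3
    g=min(1,u*3); p=p+np.array([-32*g,0,30*np.sin(np.pi*u)]); q,e=ik(p,R,q); out.append(q); print(q.round(2),round(e,4),end=' ')
    print(row(p).round(0))
rows(out)
```

```text
[ 0.03 -0.02  2.45  2.04  0.34 -1.27] 0.0 [-296.  129.  188.]
[ 0.03 -0.04  2.46  2.12  0.31 -1.26] 0.0 [-293.  117.  196.]
[ 0.02 -0.07  2.47  2.21  0.27 -1.26] 0.0 [-292.  104.  201.]
[ 0.02 -0.09  2.48  2.32  0.24 -1.28] 0.0 [-292.   90.  203.]
[ 0.02 -0.08  2.48  2.47  0.2  -1.35] 0.0 [-286.   76.  201.]
[ 0.02 -0.07  2.48  2.67  0.18 -1.47] 0.0 [-283.   62.  195.]
[ 0.01 -0.06  2.48  2.91  0.16 -1.63] 0.0 [-282.   48.  186.]
[ 0.01 -0.03  2.48  3.16  0.16 -1.79] 0.0 [-282.   35.  173.]
[ 0.01 -0.    2.49  3.37  0.17 -1.92] 0.0 [-285.   23.  157.]
[ 0.    0.03  2.5   3.53  0.18 -1.99] 0.0 [-290.   12.  140.]
[ 0.    0.08  2.5   3.63  0.2  -2.  ] 0.0 [-296.    3.  121.]
[-0.    0.12  2.51  3.69  0.21 -1.98] 0.0 [-303.   -5.  101.]
{"dx": 1, "dy": 12, "dz": -9, "ax": -0.05, "ay": -0.00, "az": 0.09}, [451. 145. 206.]
{"dx": -2, "dy": 23, "dz": -17, "ax": -0.09, "ay": -0.01, "az": 0.17}, [452. 133. 214.]
{"dx": -9, "dy": 32, "dz": -26, "ax": -0.14, "ay": -0.03, "az": 0.25}, [451. 120. 219.]
{"dx": -19, "dy": 39, "dz": -33, "ax": -0.18, "ay": -0.04, "az": 0.33}, [448. 106. 221.]
{"dx": -30, "dy": 49, "dz": -35, "ax": -0.22, "ay": -0.07, "az": 0.41}, [451.  91. 219.]
{"dx": -44, "dy": 56, "dz": -36, "ax": -0.26, "ay": -0.10, "az": 0.50}, [452.  77. 213.]
{"dx": -60, "dy": 59, "dz": -35, "ax": -0.29, "ay": -0.13, "az": 0.58}, [451.  63. 204.]
{"dx": -79, "dy": 60, "dz": -34, "ax": -0.32, "ay": -0.16, "az": 0.67}, [448.  50. 191.]
{"dx": -98, "dy": 57, "dz": -31, "ax": -0.35, "ay": -0.20, "az": 0.75}, [443.  38. 175.]
{"dx": -118, "dy": 51, "dz": -28, "ax": -0.37, "ay": -0.23, "az": 0.84}, [437.  28. 158.]
{"dx": -138, "dy": 42, "dz": -24, "ax": -0.39, "ay": -0.27, "az": 0.93}, [429.  20. 139.]
{"dx": -158, "dy": 32, "dz": -19, "ax": -0.40, "ay": -0.30, "az": 1.02}, [421.  14. 119.]
```

Request:
{"op": "move_arm", "data": {"plan": [{"dx": 1, "dy": 12, "dz": -9, "ax": -0.05, "ay": 0, "az": 0.09}, {"dx": -2, "dy": 23, "dz": -17, "ax": -0.09, "ay": -0.01, "az": 0.17}, {"dx": -9, "dy": 32, "dz": -26, "ax": -0.14, "ay": -0.03, "az": 0.25}, {"dx": -19, "dy": 39, "dz": -33, "ax": -0.18, "ay": -0.04, "az": 0.33}, {"dx": -30, "dy": 49, "dz": -35, "ax": -0.22, "ay": -0.07, "az": 0.41}, {"dx": -44, "dy": 56, "dz": -36, "ax": -0.26, "ay": -0.1, "az": 0.5}, {"dx": -60, "dy": 59, "dz": -35, "ax": -0.29, "ay": -0.13, "az": 0.58}, {"dx": -79, "dy": 60, "dz": -34, "ax": -0.32, "ay": -0.16, "az": 0.67}, {"dx": -98, "dy": 57, "dz": -31, "ax": -0.35, "ay": -0.2, "az": 0.75}, {"dx": -118, "dy": 51, "dz": -28, "ax": -0.37, "ay": -0.23, "az": 0.84}, {"dx": -138, "dy": 42, "dz": -24, "ax": -0.39, "ay": -0.27, "az": 0.93}, {"dx": -158, "dy": 32, "dz": -19, "ax": -0.4, "ay": -0.3, "az": 1.02}]}}

```text
time_s: 8.35
ee_pos: [420.7, 13.6, 118.3]
ee_rot: [-3.134, -0.701, -0.179]
wrist_force: [-1.2, 1.1, -1.7]
grip_width: 0.67
gripper_force: 43.9
```

```bash
cat >> h.py <<'E'
def gof(c,yaw,lean,off):  # flipped tool
    T=Rt(yaw,lean)*Ro.from_euler('z',np.pi); p=np.array(c,float)+off*T.apply([0,0,1]); o=sensors.observe(); R0=Ro.from_euler('xyz',o["ee_rot"])
    q,e=ik(p,T,o["joints"])
    print("p",p.round(1),"row",row(p).round(1),"d",R0.inv().apply(p-o["ee_pos"]).round(1),"a",(R0.inv()*T).as_rotvec().round(3),"q",q.round(2),round(e,3))
E
python3 - <<'E'
from h import *
o=sensors.observe(); print(o["joints"].round(2),o["ee_pos"].round(1),row(o["ee_pos"]).round(1))
for s,z in((-275,45),(-215,34),(-180,31),(-170,28.5)): gof(unrow([s,.5,z]),YAW,.7,3.5)
E
```

```text
[-0.01  0.12  2.51  3.64  0.21 -1.93] [420.7  13.6 118.3] [-303.2   -5.4  100.3]
p [451.7  14.1  60.3] row [-272.7    0.5   42.3] d [-14.1  -5.6  64. ] a [-0.004 -0.001 -0.004] q [-0.    0.37  2.47  3.42  0.41 -1.7 ] 0.0
p [510.8   3.8  49.3] row [-212.7    0.5   31.3] d [ 24.6  -5.5 111.1] a [-0.004 -0.001 -0.004] q [-0.03  0.46  2.34  3.4   0.36 -1.71] 0.0
p [545.3  -2.2  46.3] row [-177.7    0.5   28.3] d [ 49.5  -5.5 136. ] a [-0.004 -0.001 -0.004] q [-0.05  0.49  2.26  3.41  0.32 -1.73] 0.0
p [555.1  -3.9  43.8] row [-167.7    0.5   25.8] d [ 55.5  -5.5 144.3] a [-0.004 -0.001 -0.004] q [-0.05  0.51  2.23  3.41  0.31 -1.73] 0.0
```

Request:
{"op": "move_arm", "data": {"plan": [{"dx": -10, "dy": -4, "dz": 35, "ax": 0, "ay": 0, "az": 0}, {"dx": -14, "dy": -5.5, "dz": 64, "ax": -0.004, "ay": 0, "az": -0.004}, {"dx": 5, "dy": -5.5, "dz": 88, "ax": -0.004, "ay": 0, "az": -0.004}, {"dx": 24, "dy": -5.5, "dz": 111, "ax": -0.004, "ay": 0, "az": -0.004}, {"dx": 37, "dy": -5.5, "dz": 124, "ax": -0.004, "ay": 0, "az": -0.004}, {"dx": 44, "dy": -5.5, "dz": 130, "ax": -0.004, "ay": 0, "az": -0.004}, {"dx": 44, "dy": -5.5, "dz": 130, "ax": -0.004, "ay": 0, "az": -0.004}]}}

```text
time_s: 9.05
ee_pos: [538.4, -0.5, 48.2]
ee_rot: [3.14, -0.703, -0.169]
wrist_force: [-0.9, -1.2, -2.4]
grip_width: 0.668
gripper_force: 43.9
```

Run:
```python
from h import *
o=sensors.observe(); print(o["wrist_force"].round(1),row(o["ee_pos"]).round(1))
gof(unrow([-170,.5,28.5]),YAW,.7,3.5)
I,D=snapshot("side"); np.savez("side4.npz",I=I,D=D); P=cloud("side",D)
cv2.imwrite("pics/a5.png",cv2.resize(np.ascontiguousarray(I[165:240,225:325,::-1]),(800,600),interpolation=cv2.INTER_CUBIC))
```

```text
[-0.9 -1.2 -2.4] [-184.8    0.9   30.2]
p [555.1  -3.9  43.8] row [-167.7    0.5   25.8] d [10.2  0.5 14.4] a [-0.001 -0.003  0.003] q [-0.05  0.51  2.23  3.41  0.31 -1.73] 0.0
```

View pics/a5.png

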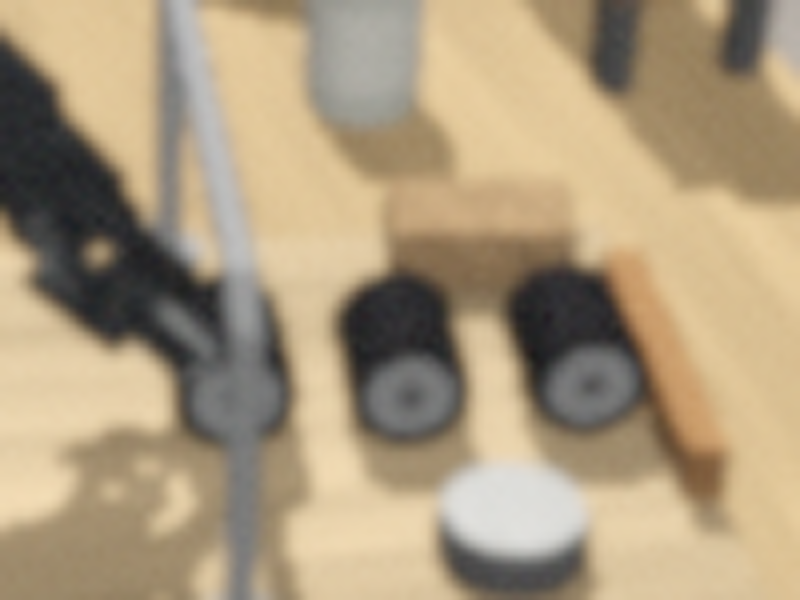

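Picture: the held roller is in line and short of the near one. Face centres are at crop (237,395), (410,397) and (590,385), and the bar crosses in front, clear. Next I turn these into row coordinates.

Run:
```python
from h import *
m,R,t=cam("side"); c=-R.T@t; n=Ro.from_euler('z',YAW).apply([0,1,0])
for a,b in((237,395),(410,397),(590,385)):
    d=R.T@np.array([(225+a/8-m["cx"])/m["fx"],(165+b/8-m["cy"])/m["fy"],1]); p0=unrow([0,-29.5,0]); print(row(c+d*((p0-c)@n)/(d@n)).round(1))
```

```text
[-184.   -29.5   35.2]
[-107.4  -29.5   28.1]
[-26.6 -29.5  28.3]
```

Request:
{"op": "move_arm", "data": {"plan": [{"dx": 5, "dy": -1, "dz": 6, "ax": 0, "ay": 0, "az": 0}, {"dx": 10, "dy": -1, "dz": 12.5, "ax": 0, "ay": 0, "az": 0}, {"dx": 10, "dy": -1, "dz": 12.5, "ax": 0, "ay": 0, "az": 0}, {"dx": 10, "dy": -1, "dz": 12.5, "ax": 0, "ay": 0, "az": 0}, {"dx": 9, "dy": -1, "dz": 13.7, "ax": 0, "ay": 0, "az": 0}, {"dx": 9, "dy": -1, "dz": 13.7, "ax": 0, "ay": 0, "az": 0}, {"dx": 9, "dy": -1, "dz": 13.7, "ax": 0, "ay": 0, "az": 0}]}}

```text
time_s: 9.8
ee_pos: [553.3, -2.0, 43.4]
ee_rot: [3.14, -0.702, -0.169]
wrist_force: [-0.6, 0.4, -2.8]
grip_width: 0.671
gripper_force: 43.9
```

Request:
{"op": "move_arm", "data": {"plan": [{"dx": -0.6, "dy": 0, "dz": 0.8, "ax": 0, "ay": 0, "az": 0}, {"dx": -0.6, "dy": 0, "dz": 0.8, "ax": 0, "ay": 0, "az": 0}, {"dx": -0.6, "dy": 0, "dz": 0.8, "ax": 0, "ay": 0, "az": 0}]}}

```text
time_s: 10.1
ee_pos: [554.1, -2.2, 43.3]
ee_rot: [3.14, -0.704, -0.169]
wrist_force: [-3.6, -1.1, 6.6]
grip_width: 0.672
gripper_force: 45.7
```

Request:
{"op": "move_arm", "data": {"plan": [{"dx": -0.6, "dy": 0, "dz": 0.8, "ax": 0, "ay": 0, "az": 0}, {"dx": -0.6, "dy": 0, "dz": 0.8, "ax": 0, "ay": 0, "az": 0}, {"dx": -0.6, "dy": 0, "dz": 0.8, "ax": 0, "ay": 0, "az": 0}]}}

```text
time_s: 10.4
ee_pos: [554.8, -2.3, 43.4]
ee_rot: [3.14, -0.707, -0.169]
wrist_force: [-7.5, -0.1, 19.0]
grip_width: 0.669
gripper_force: 48.0
```

Request:
{"op": "move_arm", "data": {"plan": [{"dx": 1.1, "dy": 0, "dz": -1.4, "ax": 0, "ay": 0, "az": 0}, {"dx": 1.1, "dy": 0, "dz": -1.4, "ax": 0, "ay": 0, "az": 0}, {"dx": 1.1, "dy": 0, "dz": -1.4, "ax": 0, "ay": 0, "az": 0}]}}

```text
time_s: 10.7
ee_pos: [553.5, -2.1, 43.2]
ee_rot: [3.14, -0.702, -0.169]
wrist_force: [-1.1, -0.4, 0.3]
grip_width: 0.666
gripper_force: 44.2
```

Request:
{"op": "move_arm", "data": {"plan": [{"dx": 0, "dy": 0, "dz": 0, "ax": 0, "ay": 0, "az": 0}, {"dx": 0, "dy": 0, "dz": 0, "ax": 0, "ay": 0, "az": 0}, {"dx": 0, "dy": 0, "dz": 0, "ax": 0, "ay": 0, "az": 0}, {"dx": 0, "dy": 0, "dz": 0, "ax": 0, "ay": 0, "az": 0}, {"dx": 0, "dy": 0, "dz": 0, "ax": 0, "ay": 0, "az": 0}], "claw": -1}}

```text
time_s: 11.2
ee_pos: [553.6, -2.1, 43.3]
ee_rot: [3.14, -0.702, -0.169]
wrist_force: [0.2, -0.6, 0.6]
grip_width: 1.0
gripper_force: 0.0
```

Run:
```python
from h import *
o=sensors.observe(); print(o["wrist_force"].round(1),o["grip_width"],row(o["ee_pos"]).round(1))
I,D=snapshot("side"); np.savez("side5.npz",I=I,D=D)
# bright-steel end faces: pixels near expected faces; report centroid in row coords
m,R,t=cam("side"); c=-R.T@t; n=Ro.from_euler('z',YAW).apply([0,1,0])
P=cloud("side",D); Q=Ro.from_euler('z',-YAW).apply((P-RS).reshape(-1,3)).reshape(P.shape)
np.save("q5.npy",Q)
f=(abs(Q[...,1]+30)<9)&(Q[...,2]>8)&(Q[...,2]<62)&(Q[...,0]>-215)&(Q[...,0]<5)
k,l,s,_=cv2.connectedComponentsWithStats(f.astype(np.uint8))
for i in range(1,k):
    if s[i,4]>15: print(s[i],Q[l==i].min(0).round(0),Q[l==i].max(0).round(0))
cv2.imwrite("pics/a6.png",cv2.resize(np.ascontiguousarray(I[165:240,225:325,::-1]),(800,600),interpolation=cv2.INTER_CUBIC))
```

```text
[ 0.2 -0.6  0.6] 0.9998934886114972 [-169.6    2.    25.3]
[268 207  16  13 163] [-136.  -34.    8.] [-83. -22.  57.]
[290 206  18  12 164] [-57. -38.   9.] [  5. -21.  58.]
[258 208   8  13  82] [-172.  -32.    9.] [-146.  -22.   59.]
```

View pics/a6.png

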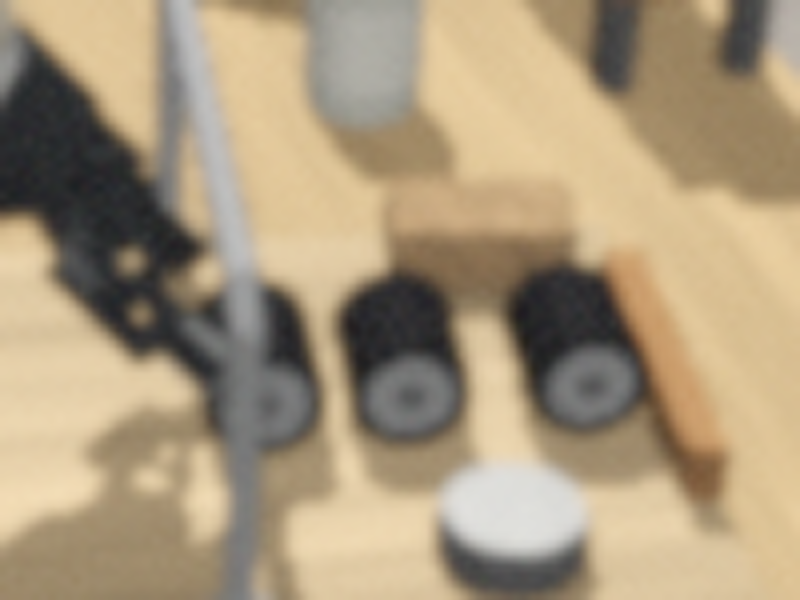

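Picture: the loose roller is released and standing at crop (268,403), in line with a small gap to the near one. I'll retreat along the tool axis and check the path to the wedge.

Request:
{"op": "move_arm", "data": {"plan": [{"dx": 0, "dy": 0, "dz": -8, "ax": 0, "ay": 0, "az": 0}, {"dx": 0, "dy": 0, "dz": -25, "ax": 0, "ay": 0, "az": 0}, {"dx": 0, "dy": 0, "dz": -50, "ax": 0, "ay": 0, "az": 0}, {"dx": -5, "dy": 0, "dz": -85, "ax": 0, "ay": 0, "az": 0}, {"dx": -10, "dy": 0, "dz": -120, "ax": 0, "ay": 0, "az": 0}, {"dx": -20, "dy": 0, "dz": -145, "ax": 0, "ay": 0, "az": 0}, {"dx": -20, "dy": 0, "dz": -145, "ax": 0, "ay": 0, "az": 0}]}}

```text
time_s: 11.95
ee_pos: [444.3, 16.9, 142.4]
ee_rot: [-3.142, -0.704, -0.169]
wrist_force: [0.1, 0.6, 0.1]
grip_width: 0.997
gripper_force: 0.0
```

```bash
cat > path.py <<'E'
from h import *
def path(c,yaw,lean,n,lift=0):
    T=Rt(yaw,lean)*Ro.from_euler('z',np.pi); o=sensors.observe(); R0=Ro.from_euler('xyz',o["ee_rot"]); q=np.array(o["joints"]); p0=o["ee_pos"]; w=(R0.inv()*T).as_rotvec(); out=[]
    for t in np.linspace(0,1,n+1)[1:]:
        q,e=ik(p0+(np.array(c)-p0)*t+[0,0,lift*np.sin(np.pi*t)],R0*Ro.from_rotvec(w*t),q); out.append(q); print(q.round(2),round(e,4))
    rows(out)
E
python3 - <<'E'
from path import *
o=sensors.observe(); print(o["joints"].round(2),o["ee_pos"].round(1))
c=np.array([479.5,-290.6,20]); z=Rt(-.137,.7).apply([0,0,1])
path(c-115*z,-.137,.7,12,15)
E
```

```text
[ 0.01  0.08  2.44  4.09  0.14 -2.38] [444.3  16.9 142.4]
[-0.09  0.07  2.46  3.66  0.1  -2.03] 0.0008
[-0.19  0.06  2.47  2.93  0.1  -1.38] 0.0071
[-0.29  0.05  2.47  2.31  0.12 -0.84] 0.0
[-0.4   0.06  2.47  2.    0.17 -0.62] 0.0
[-0.49  0.07  2.46  1.84  0.22 -0.54] 0.0
[-0.58  0.09  2.45  1.74  0.28 -0.52] 0.0
[-0.67  0.11  2.43  1.68  0.33 -0.53] 0.0
[-0.75  0.14  2.42  1.63  0.37 -0.55] 0.0
[-0.82  0.18  2.39  1.59  0.41 -0.57] 0.0
[-0.88  0.21  2.37  1.56  0.45 -0.6 ] 0.0
[-0.94  0.26  2.33  1.53  0.48 -0.62] 0.0
[-0.99  0.3   2.3   1.5   0.51 -0.64] 0.0
{"dx": 1, "dy": 25, "dz": 0, "ax": 0.00, "ay": 0.00, "az": -0.00}, [441.  -8. 143.]
{"dx": 3, "dy": 50, "dz": 0, "ax": 0.00, "ay": 0.01, "az": -0.00}, [438. -33. 144.]
{"dx": 4, "dy": 75, "dz": 0, "ax": 0.01, "ay": -0.00, "az": -0.01}, [435. -57. 144.]
{"dx": 4, "dy": 100, "dz": 2, "ax": 0.01, "ay": -0.00, "az": -0.01}, [432. -82. 144.]
{"dx": 4, "dy": 125, "dz": 3, "ax": 0.01, "ay": -0.00, "az": -0.01}, [ 428. -107.  143.]
{"dx": 3, "dy": 150, "dz": 6, "ax": 0.01, "ay": -0.00, "az": -0.01}, [ 425. -132.  140.]
{"dx": 2, "dy": 175, "dz": 9, "ax": 0.01, "ay": -0.00, "az": -0.01}, [ 422. -157.  137.]
{"dx": 0, "dy": 200, "dz": 13, "ax": 0.01, "ay": -0.00, "az": -0.02}, [ 419. -181.  132.]
{"dx": -3, "dy": 225, "dz": 18, "ax": 0.02, "ay": -0.00, "az": -0.02}, [ 416. -206.  127.]
{"dx": -6, "dy": 250, "dz": 23, "ax": 0.02, "ay": -0.00, "az": -0.02}, [ 412. -231.  121.]
{"dx": -9, "dy": 275, "dz": 29, "ax": 0.02, "ay": -0.00, "az": -0.02}, [ 409. -256.  115.]
{"dx": -13, "dy": 300, "dz": 34, "ax": 0.02, "ay": -0.00, "az": -0.02}, [ 406. -280.  108.]
```

The start of that path is near the wrist singularity, so I'll lean the tool further during transit.

Run:
```python
from path import *
path([420,-120,140],-.15,.9,10,0)
```

```text
[-0.05  0.08  2.47  3.72  0.15 -2.05] 0.0
[-0.1   0.08  2.49  3.4   0.17 -1.78] 0.0
[-0.16  0.08  2.51  3.15  0.21 -1.58] 0.0
[-0.22  0.08  2.52  2.97  0.25 -1.44] 0.0
[-0.29  0.09  2.54  2.83  0.3  -1.36] 0.0
[-0.35  0.1   2.55  2.71  0.35 -1.3 ] 0.0
[-0.42  0.11  2.57  2.62  0.41 -1.26] 0.0
[-0.49  0.12  2.57  2.54  0.46 -1.24] 0.0
[-0.56  0.14  2.58  2.47  0.52 -1.24] 0.0
[-0.63  0.16  2.59  2.4   0.57 -1.23] 0.0
{"dx": 0, "dy": 14, "dz": 0, "ax": 0.00, "ay": 0.02, "az": -0.00}, [442.   3. 142.]
{"dx": 0, "dy": 28, "dz": 0, "ax": 0.00, "ay": 0.04, "az": -0.00}, [439. -10. 142.]
{"dx": -1, "dy": 42, "dz": 0, "ax": 0.00, "ay": 0.06, "az": -0.00}, [437. -24. 142.]
{"dx": -1, "dy": 56, "dz": 0, "ax": 0.01, "ay": 0.08, "az": -0.01}, [435. -38. 141.]
{"dx": -1, "dy": 70, "dz": 1, "ax": 0.01, "ay": 0.10, "az": -0.01}, [432. -52. 141.]
{"dx": -1, "dy": 83, "dz": 1, "ax": 0.01, "ay": 0.12, "az": -0.01}, [430. -65. 141.]
{"dx": -2, "dy": 97, "dz": 1, "ax": 0.01, "ay": 0.14, "az": -0.01}, [427. -79. 141.]
{"dx": -2, "dy": 111, "dz": 1, "ax": 0.01, "ay": 0.16, "az": -0.01}, [425. -93. 140.]
{"dx": -2, "dy": 125, "dz": 1, "ax": 0.01, "ay": 0.18, "az": -0.01}, [ 422. -106.  140.]
{"dx": -2, "dy": 139, "dz": 1, "ax": 0.01, "ay": 0.20, "az": -0.01}, [ 420. -120.  140.]
```

Request:
{"op": "move_arm", "data": {"plan": [{"dx": 0, "dy": 7, "dz": 0, "ax": 0, "ay": 0.02, "az": 0}, {"dx": 0, "dy": 18, "dz": 0, "ax": 0, "ay": 0.04, "az": 0}, {"dx": 0, "dy": 28, "dz": 0, "ax": 0, "ay": 0.05, "az": 0}, {"dx": -1, "dy": 42, "dz": 0, "ax": 0, "ay": 0.06, "az": 0}, {"dx": -1, "dy": 56, "dz": 0, "ax": 0.01, "ay": 0.08, "az": -0.01}, {"dx": -1, "dy": 70, "dz": 1, "ax": 0.01, "ay": 0.1, "az": -0.01}, {"dx": -1, "dy": 83, "dz": 1, "ax": 0.01, "ay": 0.12, "az": -0.01}, {"dx": -2, "dy": 97, "dz": 1, "ax": 0.01, "ay": 0.14, "az": -0.01}, {"dx": -2, "dy": 111, "dz": 1, "ax": 0.01, "ay": 0.16, "az": -0.01}, {"dx": -2, "dy": 125, "dz": 1, "ax": 0.01, "ay": 0.18, "az": -0.01}, {"dx": -2, "dy": 139, "dz": 1, "ax": 0.01, "ay": 0.2, "az": -0.01}]}}

```text
time_s: 13.05
ee_pos: [421.8, -120.6, 139.0]
ee_rot: [-3.141, -0.902, -0.155]
wrist_force: [0.9, 0.3, -0.5]
grip_width: 0.998
gripper_force: 0.0
```

Run:
```python
from path import *
print(sensors.observe()["joints"].round(2))
c=np.array([479.5,-290.6,20]); z=Rt(-.137,.7).apply([0,0,1])
path(c-100*z,-.137,.7,8,10)
```

```text
[-0.63  0.17  2.58  2.43  0.58 -1.25]
[-0.69  0.17  2.55  2.28  0.55 -1.16] 0.0
[-0.75  0.17  2.52  2.14  0.53 -1.07] 0.0
[-0.8   0.19  2.48  2.02  0.52 -0.98] 0.0
[-0.85  0.21  2.45  1.91  0.51 -0.91] 0.0
[-0.88  0.24  2.41  1.81  0.51 -0.85] 0.0
[-0.92  0.27  2.37  1.72  0.5  -0.79] 0.0
[-0.95  0.3   2.33  1.64  0.5  -0.75] 0.0
[-0.97  0.34  2.29  1.57  0.5  -0.7 ] 0.0
{"dx": 0, "dy": 20, "dz": 3, "ax": 0.00, "ay": -0.03, "az": -0.00}, [ 421. -141.  137.]
{"dx": 0, "dy": 40, "dz": 6, "ax": 0.00, "ay": -0.05, "az": -0.00}, [ 420. -161.  135.]
{"dx": -1, "dy": 60, "dz": 10, "ax": 0.00, "ay": -0.08, "az": -0.00}, [ 420. -181.  132.]
{"dx": -3, "dy": 80, "dz": 14, "ax": 0.01, "ay": -0.10, "az": -0.01}, [ 419. -201.  128.]
{"dx": -6, "dy": 100, "dz": 20, "ax": 0.01, "ay": -0.13, "az": -0.01}, [ 418. -221.  122.]
{"dx": -11, "dy": 120, "dz": 26, "ax": 0.01, "ay": -0.15, "az": -0.01}, [ 417. -241.  114.]
{"dx": -16, "dy": 140, "dz": 33, "ax": 0.01, "ay": -0.18, "az": -0.01}, [ 416. -262.  106.]
{"dx": -22, "dy": 160, "dz": 41, "ax": 0.01, "ay": -0.20, "az": -0.01}, [ 416. -282.   96.]
```

Request:
{"op": "move_arm", "data": {"plan": [{"dx": 0, "dy": 20, "dz": 3, "ax": 0, "ay": -0.03, "az": 0}, {"dx": 0, "dy": 40, "dz": 6, "ax": 0, "ay": -0.05, "az": 0}, {"dx": -1, "dy": 60, "dz": 10, "ax": 0, "ay": -0.08, "az": 0}, {"dx": -3, "dy": 80, "dz": 14, "ax": 0.01, "ay": -0.1, "az": -0.01}, {"dx": -6, "dy": 100, "dz": 20, "ax": 0.01, "ay": -0.13, "az": -0.01}, {"dx": -11, "dy": 120, "dz": 26, "ax": 0.01, "ay": -0.15, "az": -0.01}, {"dx": -16, "dy": 140, "dz": 33, "ax": 0.01, "ay": -0.18, "az": -0.01}, {"dx": -22, "dy": 160, "dz": 41, "ax": 0.01, "ay": -0.2, "az": -0.01}, {"dx": -22, "dy": 160, "dz": 41, "ax": 0.01, "ay": -0.2, "az": -0.01}]}}

```text
time_s: 13.95
ee_pos: [415.4, -283.3, 95.9]
ee_rot: [3.14, -0.701, -0.142]
wrist_force: [-0.6, 0.1, -0.5]
grip_width: 0.998
gripper_force: 0.0
```

Run:
```python
from h import *
gof([479.5,-290.6,20],-.137,.7,0)
I,D=snapshot("side"); J,E=snapshot("top"); P=cloud("side",D)
m=(np.linalg.norm(P[...,:2]-np.array([478,-295]),axis=-1)<60)&(P[...,2]>34)&(P[...,2]<46); print(cv2.minAreaRect(P[m][:,:2].astype(np.float32)))
c=lambda I,u,v,w,h:cv2.resize(np.ascontiguousarray(I[v:v+h,u:u+w,::-1]),(400,300),interpolation=cv2.INTER_CUBIC)
cv2.imwrite("pics/a7.png",np.hstack([c(I,210,235,80,60),c(J,300,180,80,60)]))
```

```text
p [ 479.5 -290.6   20. ] row [-192.9 -294.9    2. ] d [ 0.4 -2.  99.6] a [ 0.004 -0.001 -0.003] q [-0.85  0.59  2.18  1.96  0.47 -1.02] 0.0
((473.64630126953125, -291.2060546875), (45.795448303222656, 51.38542175292969), 80.84117889404297)
```

View pics/a7.png

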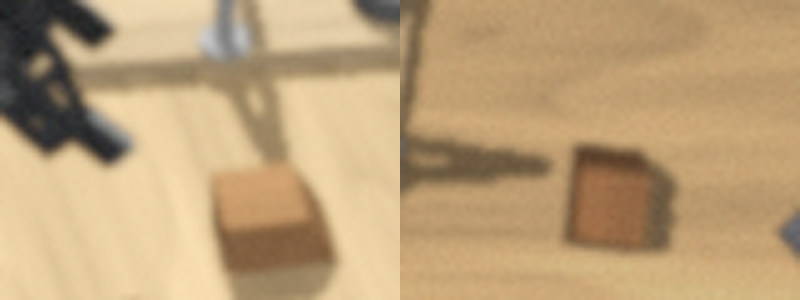

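Picture: the wedge lies clear, toe away from the robot, and the open fingers are lined up behind it. That was my tenth and last picture, so from here I go by numbers. Going in now.

Request:
{"op": "move_arm", "data": {"plan": [{"dx": 0, "dy": -1, "dz": 30, "ax": 0, "ay": 0, "az": 0}, {"dx": 0, "dy": -1, "dz": 60, "ax": 0, "ay": 0, "az": 0}, {"dx": 0, "dy": -1, "dz": 85, "ax": 0, "ay": 0, "az": 0}, {"dx": 0, "dy": -1, "dz": 97, "ax": 0, "ay": 0, "az": 0}, {"dx": 0, "dy": -1, "dz": 99, "ax": 0, "ay": 0, "az": 0}, {"dx": 0, "dy": -1, "dz": 99, "ax": 0, "ay": 0, "az": 0}, {"dx": 0, "dy": -1, "dz": 99, "ax": 0, "ay": 0, "az": 0}]}}

```text
time_s: 14.75
ee_pos: [478.5, -289.3, 21.8]
ee_rot: [3.139, -0.703, -0.14]
wrist_force: [0.4, 0.3, -0.0]
grip_width: 1.0
gripper_force: 0.0
```

Request:
{"op": "move_arm", "data": {"plan": [{"dx": 0, "dy": 0, "dz": 0, "ax": 0, "ay": 0, "az": 0}, {"dx": 0, "dy": 0, "dz": 0, "ax": 0, "ay": 0, "az": 0}, {"dx": 0, "dy": 0, "dz": 0, "ax": 0, "ay": 0, "az": 0}, {"dx": 0, "dy": 0, "dz": 0, "ax": 0, "ay": 0, "az": 0}, {"dx": 0, "dy": 0, "dz": 0, "ax": 0, "ay": 0, "az": 0}, {"dx": 0, "dy": 0, "dz": 0, "ax": 0, "ay": 0, "az": 0}, {"dx": 0, "dy": 0, "dz": 0, "ax": 0, "ay": 0, "az": 0}], "claw": 1, "squeeze": 50}}

```text
time_s: 15.45
ee_pos: [478.5, -289.7, 21.8]
ee_rot: [3.139, -0.703, -0.14]
wrist_force: [-9.9, 1.8, 13.3]
grip_width: 0.444
gripper_force: 48.0
```

Run:
```python
from h import *
o=sensors.observe(); print(o["ee_pos"].round(1),o["ee_rot"].round(3),o["wrist_force"].round(1),o["moment"].round(2),o["grip_width"],o["joints"].round(2))
for n in("side","top"):
    I,D=snapshot(n); P=cloud(n,D); I=I.astype(int)
    m=(I[...,0]>I[...,1]*1.3)&(I[...,0]>60)&(np.linalg.norm(P[...,:2]-np.array([478,-295]),axis=-1)<60)&(P[...,2]>3)&(P[...,2]<50)
    q=P[m]; print(n,m.sum(),q.mean(0).round(1),np.percentile(q,[3,97],axis=0).round(1),cv2.minAreaRect(q[:,:2].astype(np.float32)))
```

```text
[ 478.5 -289.7   21.8] [ 3.139 -0.703 -0.14 ] [-9.9  1.8 13.3] [0.08 0.29 0.11] 0.44430677569712596 [-0.85  0.58  2.18  1.98  0.47 -1.03]
side 202 [ 479.  -309.1   23.5] [[ 449.4 -316.7    6.4]
 [ 505.6 -286.7   39.5]] ((481.392578125, -302.78448486328125), (48.98078918457031, 56.908870697021484), 67.82136535644531)
top 235 [ 480.8 -289.8   33.4] [[ 449.5 -310.6   10.5]
 [ 511.1 -268.1   41.8]] ((478.9482421875, -292.5287780761719), (65.49910736083984, 54.67160415649414), 0.6893839836120605)
```

Request:
{"op": "move_arm", "data": {"plan": [{"dx": 6, "dy": 0, "dz": -8, "ax": 0, "ay": 0, "az": 0}, {"dx": 19, "dy": 0, "dz": -23, "ax": 0, "ay": 0, "az": 0}, {"dx": 19, "dy": 0, "dz": -50, "ax": 0, "ay": 0, "az": 0}, {"dx": 19, "dy": 0, "dz": -85, "ax": 0, "ay": 0, "az": 0}, {"dx": 19, "dy": 0, "dz": -100, "ax": 0, "ay": 0, "az": 0}, {"dx": 19, "dy": 0, "dz": -100, "ax": 0, "ay": 0, "az": 0}]}}

```text
time_s: 16.15
ee_pos: [428.8, -282.9, 111.3]
ee_rot: [3.137, -0.704, -0.139]
wrist_force: [0.3, -0.4, 0.3]
grip_width: 0.004
gripper_force: 0.0
```

Run:
```python
from path import *
o=sensors.observe(); print(o["wrist_force"].round(1),o["grip_width"],o["ee_pos"],o["joints"].round(2))
path([415,-120,140],-.15,.88,10,0)
```

```text
[ 0.3 -0.4  0.3] 0.003502192689560107 [ 428.78119566 -282.86228184  111.25768494] [-0.94  0.31  2.26  1.51  0.48 -0.6 ]
[-0.92  0.29  2.3   1.59  0.48 -0.66] 0.0
[-0.9   0.27  2.34  1.67  0.48 -0.72] 0.0
[-0.88  0.25  2.37  1.74  0.49 -0.78] 0.0
[-0.86  0.23  2.41  1.83  0.49 -0.84] 0.0
[-0.83  0.21  2.44  1.91  0.5  -0.9 ] 0.0
[-0.8   0.2   2.47  1.99  0.5  -0.96] 0.0
[-0.77  0.18  2.5   2.08  0.51 -1.02] 0.0
[-0.73  0.17  2.53  2.17  0.52 -1.08] 0.0
[-0.69  0.15  2.56  2.26  0.53 -1.13] 0.0
[-0.64  0.14  2.59  2.36  0.54 -1.19] 0.0
{"dx": -1, "dy": -16, "dz": -5, "ax": -0.00, "ay": 0.02, "az": 0.00}, [ 427. -267.  114.]
{"dx": -2, "dy": -32, "dz": -9, "ax": -0.00, "ay": 0.04, "az": 0.00}, [ 426. -250.  117.]
{"dx": -3, "dy": -48, "dz": -14, "ax": -0.00, "ay": 0.05, "az": 0.00}, [ 425. -234.  120.]
{"dx": -4, "dy": -64, "dz": -18, "ax": -0.00, "ay": 0.07, "az": 0.00}, [ 423. -218.  123.]
{"dx": -5, "dy": -80, "dz": -23, "ax": -0.00, "ay": 0.09, "az": 0.00}, [ 422. -201.  126.]
{"dx": -5, "dy": -95, "dz": -28, "ax": -0.00, "ay": 0.11, "az": 0.00}, [ 421. -185.  129.]
{"dx": -6, "dy": -111, "dz": -32, "ax": -0.00, "ay": 0.12, "az": 0.01}, [ 419. -169.  131.]
{"dx": -7, "dy": -127, "dz": -37, "ax": -0.00, "ay": 0.14, "az": 0.01}, [ 418. -153.  134.]
{"dx": -8, "dy": -143, "dz": -42, "ax": -0.00, "ay": 0.16, "az": 0.01}, [ 416. -136.  137.]
{"dx": -9, "dy": -159, "dz": -46, "ax": -0.00, "ay": 0.18, "az": 0.01}, [ 415. -120.  140.]
```

The wedge slipped out of the grip, so I'll find it again.

Run:
```python
from h import *
for n in("side","top"):
    I,D=snapshot(n); np.savez(f"{n}6.npz",I=I,D=D); P=cloud(n,D); I=I.astype(int)
    m=(I[...,0]>I[...,1]*1.3)&(I[...,0]>60)&(P[...,0]>300)&(P[...,0]<650)&(P[...,1]<-170)&(P[...,1]>-450)&(P[...,2]>3)&(P[...,2]<130)
    k,l,s,_=cv2.connectedComponentsWithStats(m.astype(np.uint8))
    for i in range(1,k):
        if s[i,4]>30:
            q=P[l==i]; t=q[(q[:,2]>33)&(q[:,2]<46)]
            print(n,s[i],q.mean(0).round(1),np.percentile(q,[2,98],axis=0).round(1).tolist(),"top",len(t),cv2.minAreaRect(t[:,:2].astype(np.float32)) if len(t)>5 else "", "zmed",np.median(t[:,2]))
            b=(P[...,2]>33)&(P[...,2]<46)&(np.linalg.norm(P[...,:2]-q.mean(0)[:2],axis=-1)<60); t=P[b]; print("   depth-only top",len(t),cv2.minAreaRect(t[:,:2].astype(np.float32)))
```

```text
side [252 278  25  17 206] [ 467.8 -325.1   24.8] [[443.2, -334.1, 6.2], [503.6, -301.1, 39.3]] top 65 ((463.728515625, -322.9726867675781), (31.015342712402344, 56.23054885864258), 69.91648864746094) zmed 37.62499422475693
   depth-only top 237 ((467.84796142578125, -308.000244140625), (49.59308624267578, 48.610530853271484), 13.820613861083984)
top [337 210  19  21 279] [ 473.7 -302.8   33.6] [[443.4, -327.6, 9.2], [506.8, -279.5, 44.1]] top 195 ((469.3272705078125, -304.37921142578125), (54.13515853881836, 45.20806121826172), 12.435105323791504) zmed 37.774978689636015
   depth-only top 199 ((469.3272705078125, -304.37921142578125), (54.13515853881836, 45.20806121826172), 12.435105323791504)
```

The wedge is still flat on the bench, shifted right and turned to about +0.22 rad. The pads probably caught it too high (they sit farther back when open), so I'll regrip about 8 mm lower with a firmer squeeze.

Run:
```python
from path import *
z=Rt(.225,.7).apply([0,0,1]); c=np.array([478.3,-303.5,14])+np.array([1*.975,.22,0])
path(c-95*z,.225,.7,8,0)
gof(c,.225,.7,0)
```

```text
[-0.97  0.33  2.25  1.46  0.52 -0.61] 0.0
[-0.99  0.35  2.23  1.41  0.56 -0.61] 0.0
[-1.01  0.37  2.21  1.36  0.59 -0.62] 0.0
[-1.03  0.39  2.18  1.31  0.63 -0.63] 0.0
[-1.05  0.41  2.16  1.26  0.66 -0.64] 0.0
[-1.07  0.42  2.14  1.22  0.69 -0.65] 0.0
[-1.08  0.44  2.11  1.17  0.73 -0.66] 0.0
[-1.09  0.46  2.09  1.13  0.76 -0.67] 0.0
{"dx": -2, "dy": 4, "dz": 2, "ax": 0.03, "ay": -0.00, "az": -0.03}, [ 428. -287.  107.]
{"dx": -5, "dy": 9, "dz": 4, "ax": 0.06, "ay": -0.00, "az": -0.07}, [ 427. -291.  104.]
{"dx": -7, "dy": 13, "dz": 5, "ax": 0.09, "ay": -0.00, "az": -0.10}, [ 426. -296.  101.]
{"dx": -9, "dy": 18, "dz": 7, "ax": 0.12, "ay": -0.00, "az": -0.14}, [ 425. -300.   98.]
{"dx": -12, "dy": 22, "dz": 9, "ax": 0.15, "ay": -0.00, "az": -0.17}, [ 423. -304.   95.]
{"dx": -14, "dy": 26, "dz": 11, "ax": 0.18, "ay": -0.00, "az": -0.21}, [ 422. -308.   92.]
{"dx": -16, "dy": 31, "dz": 13, "ax": 0.21, "ay": -0.00, "az": -0.24}, [ 421. -313.   90.]
{"dx": -19, "dy": 35, "dz": 15, "ax": 0.24, "ay": -0.00, "az": -0.28}, [ 420. -317.   87.]
p [ 479.3 -303.3   14. ] row [-191.  -307.4   -4. ] d [-22.1  13.1 106.9] a [ 0.238 -0.002 -0.279] q [-0.96  0.65  2.03  1.37  0.66 -0.83] 0.0
```

Request:
{"op": "move_arm", "data": {"plan": [{"dx": -5, "dy": 9, "dz": 4, "ax": 0.06, "ay": 0, "az": -0.07}, {"dx": -9, "dy": 18, "dz": 7, "ax": 0.12, "ay": 0, "az": -0.14}, {"dx": -14, "dy": 26, "dz": 11, "ax": 0.18, "ay": 0, "az": -0.21}, {"dx": -19, "dy": 35, "dz": 15, "ax": 0.24, "ay": -0.002, "az": -0.28}, {"dx": -19, "dy": 35, "dz": 15, "ax": 0.238, "ay": -0.002, "az": -0.279}, {"dx": -19, "dy": 35, "dz": 15, "ax": 0.238, "ay": -0.002, "az": -0.279}], "claw": -1}}

```text
time_s: 16.85
ee_pos: [419.7, -315.9, 85.1]
ee_rot: [-3.139, -0.7, 0.222]
wrist_force: [0.8, 0.7, -0.4]
grip_width: 0.992
gripper_force: 0.0
```

Run:
```python
from h import *
for n in("side","top"):
    I,D=snapshot(n); P=cloud(n,D)
    b=(P[...,2]>33)&(P[...,2]<46)&(np.linalg.norm(P[...,:2]-[474,-304],axis=-1)<48); t=P[b]; print(n,len(t),cv2.minAreaRect(t[:,:2].astype(np.float32)))
gof(np.array([479.3,-303.3,14]),.225,.7,0)
```

```text
side 235 ((468.3930358886719, -308.0558776855469), (49.3983039855957, 46.69248580932617), 12.534725189208984)
top 209 ((468.22076416015625, -304.5106506347656), (51.916568756103516, 45.60054397583008), 12.416790008544922)
p [ 479.3 -303.3   14. ] row [-190.9 -307.5   -4. ] d [ 0.2  1.6 94. ] a [-0.001 -0.    -0.001] q [-0.96  0.65  2.03  1.37  0.66 -0.83] 0.0
```

Request:
{"op": "move_arm", "data": {"plan": [{"dx": 0, "dy": 2, "dz": 30, "ax": 0, "ay": 0, "az": 0}, {"dx": 0, "dy": 2, "dz": 60, "ax": 0, "ay": 0, "az": 0}, {"dx": 0, "dy": 2, "dz": 80, "ax": 0, "ay": 0, "az": 0}, {"dx": 0, "dy": 2, "dz": 91, "ax": 0, "ay": 0, "az": 0}, {"dx": 0, "dy": 2, "dz": 93, "ax": 0, "ay": 0, "az": 0}, {"dx": 0, "dy": 2, "dz": 93, "ax": 0, "ay": 0, "az": 0}, {"dx": 0, "dy": 2, "dz": 93, "ax": 0, "ay": 0, "az": 0}]}}

```text
time_s: 17.65
ee_pos: [478.2, -305.3, 15.7]
ee_rot: [3.141, -0.7, 0.225]
wrist_force: [-0.8, 0.2, -0.2]
grip_width: 1.001
gripper_force: 0.0
```

Request:
{"op": "move_arm", "data": {"plan": [{"dx": 0, "dy": 0, "dz": 0, "ax": 0, "ay": 0, "az": 0}, {"dx": 0, "dy": 0, "dz": 0, "ax": 0, "ay": 0, "az": 0}, {"dx": 0, "dy": 0, "dz": 0, "ax": 0, "ay": 0, "az": 0}, {"dx": 0, "dy": 0, "dz": 0, "ax": 0, "ay": 0, "az": 0}, {"dx": 0, "dy": 0, "dz": 0, "ax": 0, "ay": 0, "az": 0}, {"dx": 0, "dy": 0, "dz": 0, "ax": 0, "ay": 0, "az": 0}, {"dx": 0, "dy": 0, "dz": 0, "ax": 0, "ay": 0, "az": 0}], "claw": 1, "squeeze": 60}}

```text
time_s: 18.35
ee_pos: [478.3, -305.3, 15.7]
ee_rot: [3.141, -0.701, 0.225]
wrist_force: [-8.1, -0.5, 8.8]
grip_width: 0.503
gripper_force: 59.0
```

Request:
{"op": "move_arm", "data": {"plan": [{"dx": 1.3, "dy": 0, "dz": -1.6, "ax": 0, "ay": 0, "az": 0}, {"dx": 2.6, "dy": 0, "dz": -3.2, "ax": 0, "ay": 0, "az": 0}, {"dx": 4, "dy": 0, "dz": -4.8, "ax": 0, "ay": 0, "az": 0}, {"dx": 6.5, "dy": 0, "dz": -7.7, "ax": 0, "ay": 0, "az": 0}, {"dx": 6.5, "dy": 0, "dz": -7.7, "ax": 0, "ay": 0, "az": 0}]}}

```text
time_s: 18.85
ee_pos: [478.5, -305.1, 25.5]
ee_rot: [3.141, -0.7, 0.226]
wrist_force: [-0.1, 0.2, -0.8]
grip_width: 0.498
gripper_force: 60.7
```

Run:
```python
from h import *
o=sensors.observe(); print(o["ee_pos"].round(1),o["ee_rot"].round(3),o["wrist_force"].round(1),o["grip_width"])
for n in("side","top"):
    I,D=snapshot(n); P=cloud(n,D); I=I.astype(int)
    m=(I[...,0]>I[...,1]*1.3)&(I[...,0]>60)&(np.linalg.norm(P[...,:2]-np.array([478,-300]),axis=-1)<65)&(P[...,2]>3)&(P[...,2]<70)
    q=P[m]; print(n,m.sum(),q.mean(0).round(1),np.percentile(q,[2,98],axis=0).round(1).tolist())
```

```text
[ 478.5 -305.1   25.5] [ 3.141 -0.7    0.226] [-0.1  0.2 -0.8] 0.4976409825331654
side 126 [ 476.7 -326.1   29.2] [[448.6, -333.8, 13.6], [503.5, -293.9, 49.0]]
top 265 [ 476.9 -304.9   42.9] [[445.8, -329.2, 18.3], [506.8, -279.3, 55.3]]
```

The wedge is now held: opening 0.50, and the wrist carries about 0.8 N, which is its weight. On to the board.

Run:
```python
from path import *
path([415,-200,135],-.15,.8,10,20)
```

```text
[-0.96  0.57  2.08  1.37  0.65 -0.79] 0.0
[-0.96  0.52  2.13  1.41  0.64 -0.79] 0.0
[-0.95  0.47  2.17  1.45  0.63 -0.78] 0.0
[-0.94  0.42  2.21  1.49  0.61 -0.77] 0.0
[-0.93  0.37  2.26  1.53  0.6  -0.77] 0.0
[-0.92  0.33  2.3   1.58  0.58 -0.77] 0.0
[-0.91  0.28  2.34  1.64  0.56 -0.78] 0.0
[-0.89  0.25  2.38  1.7   0.54 -0.8 ] 0.0
[-0.87  0.21  2.41  1.78  0.52 -0.83] 0.0
[-0.85  0.18  2.45  1.86  0.5  -0.86] 0.0
{"dx": 8, "dy": -12, "dz": -16, "ax": -0.03, "ay": 0.01, "az": 0.03}, [ 472. -294.   42.]
{"dx": 16, "dy": -23, "dz": -31, "ax": -0.05, "ay": 0.02, "az": 0.05}, [ 466. -284.   59.]
{"dx": 23, "dy": -35, "dz": -45, "ax": -0.08, "ay": 0.03, "az": 0.08}, [ 459. -273.   74.]
{"dx": 29, "dy": -47, "dz": -58, "ax": -0.10, "ay": 0.04, "az": 0.11}, [ 453. -263.   88.]
{"dx": 34, "dy": -58, "dz": -70, "ax": -0.13, "ay": 0.05, "az": 0.14}, [ 447. -252.  100.]
{"dx": 37, "dy": -70, "dz": -80, "ax": -0.15, "ay": 0.06, "az": 0.16}, [ 440. -242.  110.]
{"dx": 39, "dy": -82, "dz": -88, "ax": -0.18, "ay": 0.07, "az": 0.19}, [ 434. -231.  118.]
{"dx": 41, "dy": -93, "dz": -96, "ax": -0.20, "ay": 0.08, "az": 0.22}, [ 428. -221.  125.]
{"dx": 41, "dy": -105, "dz": -103, "ax": -0.23, "ay": 0.09, "az": 0.25}, [ 421. -210.  130.]
{"dx": 41, "dy": -116, "dz": -109, "ax": -0.26, "ay": 0.10, "az": 0.27}, [ 415. -200.  135.]
```

Request:
{"op": "move_arm", "data": {"plan": [{"dx": 8, "dy": -12, "dz": -16, "ax": -0.03, "ay": 0.01, "az": 0.03}, {"dx": 16, "dy": -23, "dz": -31, "ax": -0.05, "ay": 0.02, "az": 0.05}, {"dx": 23, "dy": -35, "dz": -45, "ax": -0.08, "ay": 0.03, "az": 0.08}, {"dx": 29, "dy": -47, "dz": -58, "ax": -0.1, "ay": 0.04, "az": 0.11}, {"dx": 34, "dy": -58, "dz": -70, "ax": -0.13, "ay": 0.05, "az": 0.14}, {"dx": 37, "dy": -70, "dz": -80, "ax": -0.15, "ay": 0.06, "az": 0.16}, {"dx": 39, "dy": -82, "dz": -88, "ax": -0.18, "ay": 0.07, "az": 0.19}, {"dx": 41, "dy": -93, "dz": -96, "ax": -0.2, "ay": 0.08, "az": 0.22}, {"dx": 41, "dy": -105, "dz": -103, "ax": -0.23, "ay": 0.09, "az": 0.25}, {"dx": 41, "dy": -116, "dz": -109, "ax": -0.26, "ay": 0.1, "az": 0.27}, {"dx": 41, "dy": -116, "dz": -109, "ax": -0.26, "ay": 0.1, "az": 0.27}]}}

```text
time_s: 20.05
ee_pos: [413.8, -199.1, 134.8]
ee_rot: [3.134, -0.802, -0.144]
wrist_force: [0.7, 0.3, -0.1]
grip_width: 0.494
gripper_force: 61.0
```

Run:
```python
from path import *
o=sensors.observe(); print(o["wrist_force"].round(1),o["grip_width"],o["joints"].round(2))
path(unrow([-300,0,70]),YAW,.7,11,15)
```

```text
[ 0.7  0.3 -0.1] 0.49408009378202555 [-0.85  0.18  2.46  1.87  0.5  -0.88]
[-0.79  0.16  2.48  1.93  0.47 -0.88] 0.0
[-0.72  0.14  2.49  2.    0.43 -0.89] 0.0
[-0.65  0.12  2.51  2.09  0.39 -0.92] 0.0
[-0.58  0.11  2.52  2.2   0.35 -0.97] 0.0
[-0.5   0.11  2.53  2.34  0.32 -1.05] 0.0
[-0.41  0.12  2.54  2.53  0.29 -1.17] 0.0
[-0.33  0.13  2.54  2.74  0.28 -1.31] 0.0
[-0.24  0.15  2.54  2.97  0.28 -1.46] 0.0
[-0.15  0.18  2.54  3.18  0.29 -1.6 ] 0.0
[-0.07  0.21  2.53  3.36  0.31 -1.7 ] 0.0
[ 0.02  0.24  2.52  3.52  0.34 -1.78] 0.0
{"dx": -1, "dy": -20, "dz": -1, "ax": -0.00, "ay": -0.01, "az": 0.00}, [ 415. -179.  135.]
{"dx": -3, "dy": -39, "dz": -3, "ax": -0.00, "ay": -0.02, "az": 0.00}, [ 416. -160.  134.]
{"dx": -5, "dy": -59, "dz": -3, "ax": -0.00, "ay": -0.03, "az": 0.01}, [ 417. -140.  133.]
{"dx": -8, "dy": -79, "dz": -4, "ax": -0.00, "ay": -0.04, "az": 0.01}, [ 418. -120.  131.]
{"dx": -11, "dy": -98, "dz": -3, "ax": -0.01, "ay": -0.05, "az": 0.01}, [ 419. -100.  128.]
{"dx": -15, "dy": -118, "dz": -1, "ax": -0.01, "ay": -0.06, "az": 0.01}, [420. -80. 124.]
{"dx": -21, "dy": -138, "dz": 1, "ax": -0.01, "ay": -0.06, "az": 0.01}, [421. -61. 119.]
{"dx": -27, "dy": -158, "dz": 4, "ax": -0.01, "ay": -0.07, "az": 0.02}, [422. -41. 112.]
{"dx": -33, "dy": -177, "dz": 8, "ax": -0.01, "ay": -0.08, "az": 0.02}, [423. -21. 105.]
{"dx": -40, "dy": -197, "dz": 12, "ax": -0.01, "ay": -0.09, "az": 0.02}, [424.  -1.  96.]
{"dx": -48, "dy": -217, "dz": 16, "ax": -0.01, "ay": -0.10, "az": 0.02}, [425.  18.  88.]
```

Request:
{"op": "move_arm", "data": {"plan": [{"dx": -1, "dy": -20, "dz": -1, "ax": 0, "ay": -0.01, "az": 0}, {"dx": -3, "dy": -39, "dz": -3, "ax": 0, "ay": -0.02, "az": 0}, {"dx": -5, "dy": -59, "dz": -3, "ax": 0, "ay": -0.03, "az": 0.01}, {"dx": -8, "dy": -79, "dz": -4, "ax": 0, "ay": -0.04, "az": 0.01}, {"dx": -11, "dy": -98, "dz": -3, "ax": -0.01, "ay": -0.05, "az": 0.01}, {"dx": -15, "dy": -118, "dz": -1, "ax": -0.01, "ay": -0.06, "az": 0.01}, {"dx": -21, "dy": -138, "dz": 1, "ax": -0.01, "ay": -0.06, "az": 0.01}, {"dx": -27, "dy": -158, "dz": 4, "ax": -0.01, "ay": -0.07, "az": 0.02}, {"dx": -33, "dy": -177, "dz": 8, "ax": -0.01, "ay": -0.08, "az": 0.02}, {"dx": -40, "dy": -197, "dz": 12, "ax": -0.01, "ay": -0.09, "az": 0.02}, {"dx": -48, "dy": -217, "dz": 16, "ax": -0.01, "ay": -0.1, "az": 0.02}, {"dx": -48, "dy": -217, "dz": 16, "ax": -0.01, "ay": -0.102, "az": 0.02}]}}

```text
time_s: 21.25
ee_pos: [426.0, 18.7, 87.3]
ee_rot: [-3.141, -0.699, -0.168]
wrist_force: [0.5, -1.5, 0.8]
grip_width: 0.498
gripper_force: 61.0
```

Run:
```python
from path import *
o=sensors.observe(); print(o["wrist_force"].round(1),o["grip_width"],o["joints"].round(2),row(o["ee_pos"]).round(1))
gof(unrow([-262,1,22]),YAW,.7,0)
gof(unrow([-240,1,18]),YAW,.7,0)
m,R,t=cam("side"); c=-R.T@t
for n in("side","top"):
    I,D=snapshot(n); np.savez(f"{n}7.npz",I=I,D=D); P=cloud(n,D); I=I.astype(int)
    Q=Ro.from_euler('z',-YAW).apply((P-RS).reshape(-1,3)).reshape(P.shape)
    w=(I[...,0]>I[...,1]*1.3)&(I[...,0]>60)&(abs(Q[...,0]+295)<65)&(abs(Q[...,1])<50)&(Q[...,2]>10)&(Q[...,2]<130)
    q=Q[w]; print(n,"wedge",w.sum(),q.mean(0).round(1),np.percentile(q,[2,98],axis=0).round(1).tolist())
    d=(I.max(2)<65)&(abs(Q[...,1])<34)&(Q[...,2]>30)&(Q[...,2]<68)
    for s0 in(-170,-108,-28):
        b=d&(abs(Q[...,0]-s0)<27); q=Q[b]
        f=least_squares(lambda a:np.hypot(q[:,0]-a[0],q[:,2]-28)-28,[s0],loss="soft_l1"); print("  roller",s0,f.x.round(1),len(q),np.percentile(q[:,1],[3,97]).round(0))
```

```text
[ 0.5 -1.5  0.8] 0.49765571685629606 [ 0.01  0.25  2.52  3.5   0.34 -1.77] [-298.9    0.5   69.3]
p [462.4  12.8  40. ] row [-262.    1.   22.] d [-2.2 -0.3 59.9] a [-0.004  0.001  0.004] q [-0.01  0.45  2.45  3.38  0.47 -1.66] 0.0
p [484.1   9.   36. ] row [-240.    1.   18.] d [12.1 -0.1 77.2] a [-0.004  0.001  0.004] q [-0.02  0.48  2.4   3.38  0.44 -1.66] 0.0
side wedge 136 [-296.   -17.    78.1] [[-323.3, -25.7, 62.4], [-272.7, 12.6, 93.3]]
  roller -170 [-172.7] 50 [-30.  18.]
  roller -108 [-108.1] 114 [-29.  21.]
  roller -28 [-28.4] 122 [-29.  21.]
top wedge 262 [-301.    -0.4   87.5] [[-329.9, -20.7, 64.4], [-271.5, 19.5, 96.5]]
  roller -170 [-175.9] 139 [-23.  28.]
  roller -108 [-109.7] 243 [-24.  27.]
  roller -28 [-29.6] 249 [-25.  27.]
```

Request:
{"op": "move_arm", "data": {"plan": [{"dx": 0, "dy": 0, "dz": 30, "ax": 0, "ay": 0, "az": 0}, {"dx": -2, "dy": 0, "dz": 52, "ax": -0.004, "ay": 0, "az": 0.004}, {"dx": -3.5, "dy": 0, "dz": 61.5, "ax": -0.004, "ay": 0, "az": 0.004}, {"dx": -3.5, "dy": 0, "dz": 61.5, "ax": -0.004, "ay": 0, "az": 0.004}, {"dx": -3.5, "dy": 0, "dz": 61.5, "ax": -0.004, "ay": 0, "az": 0.004}]}}

```text
time_s: 21.85
ee_pos: [461.6, 10.1, 39.0]
ee_rot: [-3.141, -0.7, -0.178]
wrist_force: [-0.5, 0.0, -1.6]
grip_width: 0.496
gripper_force: 61.1
```

Request:
{"op": "move_arm", "data": {"plan": [{"dx": -1.3, "dy": 0, "dz": 1.5, "ax": 0, "ay": 0, "az": 0}, {"dx": -1.3, "dy": 0, "dz": 1.5, "ax": 0, "ay": 0, "az": 0}, {"dx": -1.3, "dy": 0, "dz": 1.5, "ax": 0, "ay": 0, "az": 0}]}}

```text
time_s: 22.15
ee_pos: [461.6, 10.8, 37.1]
ee_rot: [-3.141, -0.701, -0.177]
wrist_force: [0.2, 0.2, -1.1]
grip_width: 0.497
gripper_force: 61.1
```

Request:
{"op": "move_arm", "data": {"plan": [{"dx": -1.3, "dy": 0, "dz": 1.5, "ax": 0, "ay": 0, "az": 0}, {"dx": -1.3, "dy": 0, "dz": 1.5, "ax": 0, "ay": 0, "az": 0}, {"dx": -1.3, "dy": 0, "dz": 1.5, "ax": 0, "ay": 0, "az": 0}]}}

```text
time_s: 22.45
ee_pos: [461.5, 10.8, 34.7]
ee_rot: [-3.141, -0.7, -0.176]
wrist_force: [1.0, 0.4, -1.4]
grip_width: 0.494
gripper_force: 61.1
```

Run:
```python
from path import *
o=sensors.observe(); print(o["wrist_force"].round(1),o["moment"].round(2),o["grip_width"],row(o["ee_pos"]).round(1),o["ee_rot"].round(3))
```

```text
[ 1.   0.4 -1.4] [ 0.09  0.4  -0.02] 0.49419286616750724 [-262.5   -1.1   16.7] [-3.141 -0.7   -0.176]
```

Request:
{"op": "move_arm", "data": {"plan": [{"dx": -0.6, "dy": -2, "dz": 0.8, "ax": 0, "ay": 0, "az": 0}, {"dx": -0.6, "dy": -2, "dz": 0.8, "ax": 0, "ay": 0, "az": 0}, {"dx": -0.6, "dy": -2, "dz": 0.8, "ax": 0, "ay": 0, "az": 0}]}}

```text
time_s: 22.75
ee_pos: [462.0, 12.8, 33.7]
ee_rot: [-3.141, -0.7, -0.176]
wrist_force: [0.1, -1.1, -0.6]
grip_width: 0.498
gripper_force: 61.1
```

Request:
{"op": "move_arm", "data": {"plan": [{"dx": -0.6, "dy": 0, "dz": 0.8, "ax": 0, "ay": 0, "az": 0}, {"dx": -0.6, "dy": 0, "dz": 0.8, "ax": 0, "ay": 0, "az": 0}, {"dx": -0.6, "dy": 0, "dz": 0.8, "ax": 0, "ay": 0, "az": 0}]}}

```text
time_s: 23.05
ee_pos: [462.2, 12.8, 33.6]
ee_rot: [-3.141, -0.703, -0.176]
wrist_force: [-9.3, 3.0, 19.3]
grip_width: 0.498
gripper_force: 63.8
```

Request:
{"op": "move_arm", "data": {"plan": [{"dx": 0.6, "dy": 0, "dz": -0.8, "ax": 0, "ay": 0, "az": 0}, {"dx": 4.4, "dy": 0, "dz": 2.4, "ax": 0, "ay": 0, "az": 0}, {"dx": 8.2, "dy": 0, "dz": 5.6, "ax": 0, "ay": 0, "az": 0}, {"dx": 12, "dy": 0, "dz": 8.8, "ax": 0, "ay": 0, "az": 0}, {"dx": 15.9, "dy": 0, "dz": 12.1, "ax": 0, "ay": 0, "az": 0}, {"dx": 19.7, "dy": 0, "dz": 15.3, "ax": 0, "ay": 0, "az": 0}, {"dx": 23.5, "dy": 0, "dz": 18.5, "ax": 0, "ay": 0, "az": 0}, {"dx": 23.5, "dy": 0, "dz": 18.5, "ax": 0, "ay": 0, "az": 0}]}}

```text
time_s: 23.85
ee_pos: [492.3, 7.3, 33.9]
ee_rot: [-3.141, -0.701, -0.177]
wrist_force: [0.1, 0.3, -0.7]
grip_width: 0.497
gripper_force: 61.1
```

```bash
cat > look.py <<'E'
from h import *
o=sensors.observe(); print(round(o["time_s"],2),"F",o["wrist_force"].round(1),o["grip_width"].round(3),"tcp row",row(o["ee_pos"]).round(1),o["ee_rot"].round(3))
for n in("side","top"):
    I,D=snapshot(n); P=cloud(n,D); I=I.astype(int)
    Q=Ro.from_euler('z',-YAW).apply((P-RS).reshape(-1,3)).reshape(P.shape)
    w=(I[...,0]>I[...,1]*1.3)&(I[...,0]>60)&(Q[...,0]<-140)&(Q[...,0]>-340)&(abs(Q[...,1])<45)&(Q[...,2]>2)&(Q[...,2]<60)
    q=Q[w]; print(n,"wedge",w.sum(),q.mean(0).round(1),np.percentile(q,[2,98],axis=0).round(1).tolist())
    d=(I.max(2)<65)&(abs(Q[...,1])<34)&(Q[...,2]>30)&(Q[...,2]<64)&(Q[...,0]<0)&(Q[...,0]>-205)
    q=Q[d]; c=np.array([-165.,-100,-28])
    for _ in range(6):
        a=np.abs(q[:,:1]-c).argmin(1)
        c=np.array([least_squares(lambda x:np.hypot(q[a==i,0]-x[0],q[a==i,2]-28)-28,[c[i]],loss="soft_l1").x[0] for i in range(3)])
    print("  rollers",c.round(1),[np.percentile(q[a==i,1],[3,97]).round(0).tolist() for i in range(3)])
E
python3 look.py
```

```text
Traceback (most recent call last):
  File "look.py", line 2, in <module>
    o=sensors.observe(); print(round(o["time_s"],2),"F",o["wrist_force"].round(1),o["grip_width"].round(3),"tcp row",row(o["ee_pos"]).round(1),o["ee_rot"].round(3))
                                                                                  ^^^^^^^^^^^^^^^^^^^^^
AttributeError: 'float' object has no attribute 'round'
```

Request:
{"op": "move_arm", "data": {"plan": [{"dx": 2.3, "dy": 0, "dz": 2, "ax": 0, "ay": 0, "az": 0}, {"dx": 4.6, "dy": 0, "dz": 4, "ax": 0, "ay": 0, "az": 0}, {"dx": 6.8, "dy": 0, "dz": 6, "ax": 0, "ay": 0, "az": 0}, {"dx": 9.1, "dy": 0, "dz": 7.9, "ax": 0, "ay": 0, "az": 0}, {"dx": 11.4, "dy": 0, "dz": 9.8, "ax": 0, "ay": 0, "az": 0}, {"dx": 11.4, "dy": 0, "dz": 9.8, "ax": 0, "ay": 0, "az": 0}]}}

```text
time_s: 24.45
ee_pos: [506.4, 4.8, 33.7]
ee_rot: [-3.141, -0.701, -0.177]
wrist_force: [-0.1, -0.3, 1.0]
grip_width: 0.496
gripper_force: 61.3
```

```bash
sed -i 's/o\["grip_width"\].round(3)/round(o["grip_width"],3)/' look.py; python3 look.py
```

```text
24.45 F [-0.1 -0.3  1. ] 0.496 tcp row [-217.2    0.7   15.7] [-3.141 -0.701 -0.177]
side wedge 122 [-215.6  -16.7   22.8] [[-244.7, -24.0, 6.2], [-193.3, 14.3, 39.5]]
  rollers [-165.5 -107.5  -28.1] [[-30.0, 13.0], [-28.0, 18.0], [-29.0, 20.0]]
top wedge 225 [-222.6    0.9   35.4] [[-250.7, -19.4, 18.1], [-194.2, 21.4, 42.6]]
  rollers [-166.8 -108.7  -30.3] [[-23.0, 26.0], [-24.0, 26.0], [-24.0, 26.0]]
```

Request:
{"op": "move_arm", "data": {"plan": [{"dx": 1.5, "dy": 0, "dz": 1.3, "ax": 0, "ay": 0, "az": 0}, {"dx": 3.1, "dy": 0, "dz": 2.6, "ax": 0, "ay": 0, "az": 0}, {"dx": 4.6, "dy": 0, "dz": 3.9, "ax": 0, "ay": 0, "az": 0}, {"dx": 6.1, "dy": 0, "dz": 5.2, "ax": 0, "ay": 0, "az": 0}, {"dx": 7.6, "dy": 0, "dz": 6.4, "ax": 0, "ay": 0, "az": 0}, {"dx": 9.2, "dy": 0, "dz": 7.7, "ax": 0, "ay": 0, "az": 0}, {"dx": 9.2, "dy": 0, "dz": 7.7, "ax": 0, "ay": 0, "az": 0}]}}

```text
time_s: 25.25
ee_pos: [517.8, 2.8, 33.7]
ee_rot: [-3.141, -0.7, -0.176]
wrist_force: [-3.3, -0.4, 5.3]
grip_width: 0.5
gripper_force: 61.9
```

```bash
python3 look.py
```

```text
25.25 F [-3.3 -0.4  5.3] 0.5 tcp row [-205.7    0.7   15.7] [-3.141 -0.7   -0.176]
side wedge 97 [-208.6  -17.6   23.7] [[-234.1, -24.4, 6.7], [-189.1, 6.4, 40.4]]
  rollers [-153.1  -95.5  -28.2] [[-29.0, 17.0], [-29.0, 19.0], [-30.0, 20.0]]
top wedge 191 [-216.6    0.8   37.2] [[-240.9, -19.2, 30.9], [-193.9, 21.2, 43.5]]
  rollers [-153.8  -96.5  -30.2] [[-24.0, 26.0], [-24.0, 26.0], [-24.0, 26.0]]
```

Request:
{"op": "move_arm", "data": {"plan": [{"dx": 1.5, "dy": 0, "dz": 1.3, "ax": 0, "ay": 0, "az": 0}, {"dx": 3.1, "dy": 0, "dz": 2.6, "ax": 0, "ay": 0, "az": 0}, {"dx": 4.6, "dy": 0, "dz": 3.9, "ax": 0, "ay": 0, "az": 0}, {"dx": 6.1, "dy": 0, "dz": 5.2, "ax": 0, "ay": 0, "az": 0}, {"dx": 7.6, "dy": 0, "dz": 6.4, "ax": 0, "ay": 0, "az": 0}, {"dx": 7.6, "dy": 0, "dz": 6.4, "ax": 0, "ay": 0, "az": 0}]}}

```text
time_s: 25.95
ee_pos: [527.7, 1.0, 33.7]
ee_rot: [-3.141, -0.7, -0.176]
wrist_force: [-4.1, 0.7, 5.3]
grip_width: 0.494
gripper_force: 61.9
```

Request:
{"op": "move_arm", "data": {"plan": [{"dx": 1, "dy": 0, "dz": 0.9, "ax": 0, "ay": 0, "az": 0}, {"dx": 1.5, "dy": 0, "dz": 1.3, "ax": 0, "ay": 0, "az": 0}, {"dx": 1.5, "dy": 0, "dz": 1.3, "ax": 0, "ay": 0, "az": 0}]}}

```text
time_s: 26.25
ee_pos: [529.2, 0.7, 33.7]
ee_rot: [-3.141, -0.7, -0.176]
wrist_force: [-6.4, 0.1, 9.9]
grip_width: 0.497
gripper_force: 62.6
```

```bash
python3 look.py
```

```text
26.25 F [-6.4  0.1  9.9] 0.497 tcp row [-194.1    0.6   15.7] [-3.141 -0.7   -0.176]
side wedge 59 [-205.4  -18.8   20.9] [[-223.6, -24.3, 6.3], [-189.5, 5.4, 39.4]]
  rollers [-142.5  -85.8  -28. ] [[-29.0, 17.0], [-29.0, 21.0], [-28.0, 20.0]]
top wedge 143 [-210.9    1.4   37.1] [[-228.9, -18.2, 32.1], [-193.3, 21.2, 42.4]]
  rollers [-144.3  -87.6  -30. ] [[-24.0, 26.0], [-24.0, 26.0], [-24.0, 26.0]]
```

Request:
{"op": "move_arm", "data": {"plan": [{"dx": 1, "dy": 0, "dz": 0.4, "ax": 0, "ay": 0, "az": 0}, {"dx": 1, "dy": 0, "dz": 0.4, "ax": 0, "ay": 0, "az": 0}]}}

```text
time_s: 26.55
ee_pos: [530.6, 0.5, 33.8]
ee_rot: [-3.141, -0.7, -0.177]
wrist_force: [0.3, 0.9, -1.1]
grip_width: 0.497
gripper_force: 61.2
```

Request:
{"op": "move_arm", "data": {"plan": [{"dx": 0.8, "dy": 0, "dz": 0.6, "ax": 0, "ay": 0, "az": 0}, {"dx": 0.8, "dy": 0, "dz": 0.6, "ax": 0, "ay": 0, "az": 0}]}}

```text
time_s: 26.75
ee_pos: [531.6, 0.3, 33.8]
ee_rot: [-3.141, -0.699, -0.177]
wrist_force: [-1.1, -0.1, -0.4]
grip_width: 0.496
gripper_force: 61.3
```

Request:
{"op": "move_arm", "data": {"plan": [{"dx": 0.8, "dy": 0, "dz": 0.6, "ax": 0, "ay": 0, "az": 0}, {"dx": 0.8, "dy": 0, "dz": 0.6, "ax": 0, "ay": 0, "az": 0}]}}

```text
time_s: 26.95
ee_pos: [532.6, 0.1, 33.9]
ee_rot: [-3.141, -0.7, -0.177]
wrist_force: [-4.1, 1.3, 0.9]
grip_width: 0.497
gripper_force: 61.5
```

Request:
{"op": "move_arm", "data": {"plan": [{"dx": 0.5, "dy": 0, "dz": 0.5, "ax": 0, "ay": 0, "az": 0}, {"dx": 0.5, "dy": 0, "dz": 0.5, "ax": 0, "ay": 0, "az": 0}]}}

```text
time_s: 27.15
ee_pos: [533.3, -0.0, 33.9]
ee_rot: [-3.141, -0.7, -0.177]
wrist_force: [-3.9, 1.7, 2.0]
grip_width: 0.495
gripper_force: 61.6
```

Request:
{"op": "move_arm", "data": {"plan": [{"dx": 0.5, "dy": 0, "dz": 0.5, "ax": 0, "ay": 0, "az": 0}, {"dx": 0.5, "dy": 0, "dz": 0.5, "ax": 0, "ay": 0, "az": 0}]}}

```text
time_s: 27.35
ee_pos: [533.5, -0.0, 33.7]
ee_rot: [-3.141, -0.699, -0.176]
wrist_force: [-8.1, 2.0, 6.1]
grip_width: 0.494
gripper_force: 62.2
```

```bash
python3 look.py
```

```text
27.35 F [-8.1  2.   6.1] 0.494 tcp row [-189.8    0.6   15.7] [-3.141 -0.699 -0.176]
side wedge 58 [-196.6  -19.7   19.6] [[-220.0, -26.5, 5.7], [-163.6, 0.5, 39.5]]
  rollers [-138.5  -82.2  -25.5] [[-29.0, 16.0], [-31.0, 21.0], [-28.0, 23.0]]
top wedge 143 [-203.4    0.7   36.1] [[-225.5, -18.7, 20.1], [-166.6, 20.9, 43.1]]
  rollers [-139.7  -83.6  -27.4] [[-24.0, 26.0], [-24.0, 26.0], [-24.0, 26.0]]
```

Request:
{"op": "move_arm", "data": {"plan": [{"dx": 0.6, "dy": 0, "dz": 0.4, "ax": 0, "ay": 0, "az": 0}, {"dx": 0.6, "dy": 0, "dz": 0.4, "ax": 0, "ay": 0, "az": 0}, {"dx": 0.6, "dy": 0, "dz": 0.4, "ax": 0, "ay": 0, "az": 0}]}}

```text
time_s: 27.75
ee_pos: [533.5, -0.1, 33.6]
ee_rot: [-3.141, -0.698, -0.176]
wrist_force: [-13.3, 2.4, 9.3]
grip_width: 0.493
gripper_force: 62.9
```

```bash
python3 look.py
```

```text
27.75 F [-13.3   2.4   9.3] 0.493 tcp row [-189.7    0.6   15.6] [-3.141 -0.698 -0.176]
side wedge 55 [-197.6  -19.8   18. ] [[-220.1, -27.4, 5.7], [-163.5, -6.5, 35.1]]
  rollers [-138.5  -82.1  -25.7] [[-30.0, 17.0], [-30.0, 23.0], [-29.0, 21.0]]
top wedge 144 [-203.1    0.5   35.8] [[-225.2, -18.8, 19.9], [-166.7, 20.6, 42.2]]
  rollers [-139.6  -83.5  -27.2] [[-24.0, 26.0], [-24.0, 26.0], [-24.0, 26.0]]
```

The row is stalled against the batten: force is rising with no motion, and the roller spacing is 56 mm. I'll release with the light preload kept.

Request:
{"op": "move_arm", "data": {"plan": [{"dx": 0, "dy": 0, "dz": 0, "ax": 0, "ay": 0, "az": 0}, {"dx": 0, "dy": 0, "dz": 0, "ax": 0, "ay": 0, "az": 0}, {"dx": 0, "dy": 0, "dz": 0, "ax": 0, "ay": 0, "az": 0}, {"dx": 0, "dy": 0, "dz": 0, "ax": 0, "ay": 0, "az": 0}, {"dx": 0, "dy": 0, "dz": 0, "ax": 0, "ay": 0, "az": 0}], "claw": -1}}

```text
time_s: 28.35
ee_pos: [535.1, -0.3, 34.1]
ee_rot: [-3.141, -0.7, -0.177]
wrist_force: [0.6, 0.0, -0.4]
grip_width: 1.004
gripper_force: 0.0
```

```bash
python3 look.py
```

```text
28.35 F [ 0.6  0.  -0.4] 1.004 tcp row [-188.1    0.6   16.1] [-3.141 -0.7   -0.177]
side wedge 55 [-194.6  -19.2   19.7] [[-220.2, -25.3, 5.2], [-163.4, -1.8, 39.8]]
  rollers [-138.7  -82.6  -25.9] [[-29.0, 17.0], [-29.0, 20.0], [-29.0, 24.0]]
top wedge 154 [-205.6    0.5   35.8] [[-225.9, -19.5, 18.5], [-167.2, 21.0, 42.7]]
  rollers [-139.9  -84.1  -27.8] [[-24.0, 26.0], [-24.0, 26.0], [-25.0, 26.0]]
```

Request:
{"op": "move_arm", "data": {"plan": [{"dx": 0, "dy": 0, "dz": -6, "ax": 0, "ay": 0, "az": 0}, {"dx": 0, "dy": 0, "dz": -20, "ax": 0, "ay": 0, "az": 0}, {"dx": 0, "dy": 0, "dz": -40, "ax": 0, "ay": 0, "az": 0}, {"dx": 0, "dy": 0, "dz": -70, "ax": 0, "ay": 0, "az": 0}, {"dx": -10, "dy": 0, "dz": -100, "ax": 0, "ay": 0, "az": 0}, {"dx": -15, "dy": 0, "dz": -115, "ax": 0, "ay": 0, "az": 0}, {"dx": -15, "dy": 0, "dz": -115, "ax": 0, "ay": 0, "az": 0}]}}

```text
time_s: 29.15
ee_pos: [449.6, 15.1, 113.3]
ee_rot: [-3.141, -0.702, -0.176]
wrist_force: [1.1, -0.1, 0.1]
grip_width: 1.002
gripper_force: 0.0
```

```bash
python3 look.py; python3 look.py | grep roll
python3 - <<'E'
from h import *
# bystanders before/after (top view), and wedge back/sides
for f in("top0",None):
    if f: d=np.load("top0.npz"); I,D=d["I"],d["D"]
    else: I,D=snapshot("top")
    P=cloud("top",D); Q=Ro.from_euler('z',-YAW).apply((P-RS).reshape(-1,3)).reshape(P.shape)
    for nm,c,lo,hi in(("cork",(-51,116),25,45),("tin",(-82,-105),17,35)):
        m=(np.linalg.norm(Q[...,:2]-np.array(c),axis=-1)<60)&(Q[...,2]>lo)&(Q[...,2]<hi)&(abs(Q[...,1])>50); print(nm,Q[m].mean(0).round(1),m.sum())
m=(Q[...,0]<-175)&(Q[...,0]>-240)&(abs(Q[...,1])<35)&(Q[...,2]>31)&(Q[...,2]<46); print("wedge top",cv2.minAreaRect(Q[m][:,:2].astype(np.float32)),np.median(Q[m][:,2]))
E
```

```text
29.15 F [ 1.1 -0.1  0.1] 1.002 tcp row [-275.     1.1   95.3] [-3.141 -0.702 -0.176]
side wedge 110 [-203.4  -15.8   27.5] [[-220.1, -24.4, 6.3], [-164.5, 7.4, 40.5]]
  rollers [-139.1  -82.6  -25.4] [[-30.0, 18.0], [-30.0, 21.0], [-28.0, 24.0]]
top wedge 146 [-205.3    0.5   35.6] [[-224.5, -20.0, 14.4], [-166.9, 20.9, 42.5]]
  rollers [-140.3  -84.   -27.6] [[-24.0, 26.0], [-25.0, 26.0], [-25.0, 27.0]]
  rollers [-138.4  -82.3  -25.6] [[-29.0, 19.0], [-30.0, 22.0], [-30.0, 22.0]]
  rollers [-139.9  -83.9  -27.2] [[-24.0, 26.0], [-25.0, 26.0], [-25.0, 26.0]]
cork [-51.8 115.7  34. ] 407
tin [ -82.1 -103.7   25. ] 262
cork [-51.6 115.6  34.2] 407
tin [ -82.5 -103.8   24.8] 267
wedge top ((-200.99893188476562, 2.3179969787597656), (45.09731674194336, 50.595237731933594), 88.3827133178711) 37.12430216667262
```

Spacing held at about 56 mm, the wedge is seated, and the cork and tin have not moved. To take up any play left by the release, I'll nudge the wedge's back with the closed fingertips.

Run:
```python
from h import *
gof(unrow([-266,1.5,24]),YAW,.7,0)
```

```text
p [458.5  14.   42. ] row [-266.     1.5   24. ] d [-39.4  -0.7  58.2] a [ 0.002  0.    -0.003] q [-0.    0.45  2.46  3.39  0.46 -1.66] 0.0
```

Request:
{"op": "move_arm", "data": {"plan": [{"dx": 0, "dy": 0, "dz": -2, "ax": 0, "ay": 0, "az": 0}, {"dx": -15, "dy": 0, "dz": -2, "ax": 0, "ay": 0, "az": 0}, {"dx": -15, "dy": 0, "dz": -2, "ax": 0, "ay": 0, "az": 0}, {"dx": -15, "dy": 0, "dz": -2, "ax": 0, "ay": 0, "az": 0}, {"dx": -15, "dy": 0, "dz": -2, "ax": 0, "ay": 0, "az": 0}, {"dx": -15, "dy": 0, "dz": -2, "ax": 0, "ay": 0, "az": 0}, {"dx": -15, "dy": 0, "dz": -2, "ax": 0, "ay": 0, "az": 0}, {"dx": -15, "dy": 0, "dz": -2, "ax": 0, "ay": 0, "az": 0}], "claw": 1}}

```text
time_s: 30.2
ee_pos: [438.2, 16.9, 104.3]
ee_rot: [-3.141, -0.7, -0.177]
wrist_force: [-0.0, -0.3, -0.2]
grip_width: 0.005
gripper_force: 0.0
```

Run:
```python
from h import *
o=sensors.observe(); print(o["joints"].round(2),o["grip_width"],row(o["ee_pos"]).round(1))
gof(unrow([-270,1.5,24]),YAW,.7,0)
gof(unrow([-246,1.5,22]),YAW,.7,0)
```

```text
[ 0.01  0.2   2.48  3.63  0.26 -1.9 ] 0.004512139432435056 [-286.5    0.9   86.3]
p [454.6  14.7  42. ] row [-270.     1.5   24. ] d [-27.6  -0.6  58.3] a [ 0.002 -0.    -0.003] q [ 0.    0.44  2.46  3.39  0.47 -1.66] 0.0
p [478.2  10.5  40. ] row [-246.     1.5   22. ] d [-10.5  -0.7  75.3] a [ 0.002 -0.    -0.003] q [-0.01  0.46  2.41  3.39  0.44 -1.67] 0.0
```

Request:
{"op": "move_arm", "data": {"plan": [{"dx": -15, "dy": 0, "dz": 30, "ax": 0, "ay": 0, "az": 0}, {"dx": -28, "dy": -0.6, "dz": 58, "ax": 0, "ay": 0, "az": 0}, {"dx": -28, "dy": -0.6, "dz": 58, "ax": 0, "ay": 0, "az": 0}, {"dx": -20, "dy": -0.6, "dz": 66, "ax": 0, "ay": 0, "az": 0}, {"dx": -13, "dy": -0.6, "dz": 73, "ax": 0, "ay": 0, "az": 0}, {"dx": -11, "dy": -0.6, "dz": 75, "ax": 0, "ay": 0, "az": 0}, {"dx": -11, "dy": -0.6, "dz": 75, "ax": 0, "ay": 0, "az": 0}]}}

```text
time_s: 30.9
ee_pos: [478.6, 10.4, 41.3]
ee_rot: [-3.141, -0.703, -0.177]
wrist_force: [0.4, -0.2, 0.0]
grip_width: 0.0
gripper_force: 0.0
```

Request:
{"op": "move_arm", "data": {"plan": [{"dx": 0.8, "dy": 0, "dz": 0.6, "ax": 0, "ay": 0, "az": 0}, {"dx": 1.5, "dy": 0, "dz": 1.3, "ax": 0, "ay": 0, "az": 0}, {"dx": 2.3, "dy": 0, "dz": 1.9, "ax": 0, "ay": 0, "az": 0}, {"dx": 2.3, "dy": 0, "dz": 1.9, "ax": 0, "ay": 0, "az": 0}]}}

```text
time_s: 31.3
ee_pos: [480.4, 10.1, 39.8]
ee_rot: [-3.141, -0.7, -0.177]
wrist_force: [0.5, -0.3, -0.0]
grip_width: 0.0
gripper_force: 0.0
```

Request:
{"op": "move_arm", "data": {"plan": [{"dx": 0.8, "dy": 0, "dz": 0.6, "ax": 0, "ay": 0, "az": 0}, {"dx": 1.5, "dy": 0, "dz": 1.3, "ax": 0, "ay": 0, "az": 0}, {"dx": 1.5, "dy": 0, "dz": 1.3, "ax": 0, "ay": 0, "az": 0}]}}

```text
time_s: 31.6
ee_pos: [482.5, 9.7, 39.7]
ee_rot: [-3.141, -0.7, -0.177]
wrist_force: [0.2, 0.2, 0.2]
grip_width: 0.0
gripper_force: 0.0
```

Request:
{"op": "move_arm", "data": {"plan": [{"dx": 0.8, "dy": 0, "dz": 0.6, "ax": 0, "ay": 0, "az": 0}, {"dx": 1.5, "dy": 0, "dz": 1.3, "ax": 0, "ay": 0, "az": 0}, {"dx": 1.5, "dy": 0, "dz": 1.3, "ax": 0, "ay": 0, "az": 0}]}}

```text
time_s: 31.9
ee_pos: [484.5, 9.3, 39.7]
ee_rot: [-3.141, -0.7, -0.177]
wrist_force: [0.7, -0.1, 0.8]
grip_width: -0.0
gripper_force: 0.0
```

Request:
{"op": "move_arm", "data": {"plan": [{"dx": 0.8, "dy": 0, "dz": 0.6, "ax": 0, "ay": 0, "az": 0}, {"dx": 0.8, "dy": 0, "dz": 0.6, "ax": 0, "ay": 0, "az": 0}]}}

```text
time_s: 32.1
ee_pos: [485.4, 9.2, 39.8]
ee_rot: [-3.141, -0.7, -0.177]
wrist_force: [0.2, -0.1, 0.9]
grip_width: -0.001
gripper_force: 0.0
```

Request:
{"op": "move_arm", "data": {"plan": [{"dx": 0.8, "dy": 0, "dz": 0.6, "ax": 0, "ay": 0, "az": 0}, {"dx": 0.8, "dy": 0, "dz": 0.6, "ax": 0, "ay": 0, "az": 0}]}}

```text
time_s: 32.3
ee_pos: [486.4, 9.0, 39.9]
ee_rot: [-3.141, -0.7, -0.177]
wrist_force: [0.3, -1.1, 0.0]
grip_width: 0.001
gripper_force: 0.0
```

Request:
{"op": "move_arm", "data": {"plan": [{"dx": 0.8, "dy": 0, "dz": 0.6, "ax": 0, "ay": 0, "az": 0}, {"dx": 1.5, "dy": 0, "dz": 1.3, "ax": 0, "ay": 0, "az": 0}, {"dx": 1.5, "dy": 0, "dz": 1.3, "ax": 0, "ay": 0, "az": 0}]}}

```text
time_s: 32.6
ee_pos: [488.4, 8.6, 39.8]
ee_rot: [-3.141, -0.7, -0.177]
wrist_force: [-0.7, 0.2, 0.0]
grip_width: 0.004
gripper_force: 0.0
```

Request:
{"op": "move_arm", "data": {"plan": [{"dx": 0.8, "dy": 0, "dz": 0.6, "ax": 0, "ay": 0, "az": 0}, {"dx": 0.8, "dy": 0, "dz": 0.6, "ax": 0, "ay": 0, "az": 0}]}}

```text
time_s: 32.8
ee_pos: [489.3, 8.5, 39.9]
ee_rot: [-3.141, -0.7, -0.177]
wrist_force: [-0.0, -0.9, 0.3]
grip_width: 0.002
gripper_force: 0.0
```

Request:
{"op": "move_arm", "data": {"plan": [{"dx": 0.8, "dy": 0, "dz": 0.6, "ax": 0, "ay": 0, "az": 0}, {"dx": 0.8, "dy": 0, "dz": 0.6, "ax": 0, "ay": 0, "az": 0}]}}

```text
time_s: 33.0
ee_pos: [490.4, 8.3, 40.0]
ee_rot: [-3.141, -0.7, -0.177]
wrist_force: [0.1, 0.7, -0.2]
grip_width: 0.002
gripper_force: 0.0
```

Request:
{"op": "move_arm", "data": {"plan": [{"dx": 0.8, "dy": 0, "dz": 0.6, "ax": 0, "ay": 0, "az": 0}, {"dx": 0.8, "dy": 0, "dz": 0.6, "ax": 0, "ay": 0, "az": 0}]}}

```text
time_s: 33.2
ee_pos: [491.3, 8.1, 40.0]
ee_rot: [-3.141, -0.7, -0.177]
wrist_force: [0.2, 0.1, 0.2]
grip_width: -0.004
gripper_force: 0.0
```

Request:
{"op": "move_arm", "data": {"plan": [{"dx": 0.8, "dy": 0, "dz": 0.6, "ax": 0, "ay": 0, "az": 0}, {"dx": 0.8, "dy": 0, "dz": 0.6, "ax": 0, "ay": 0, "az": 0}]}}

```text
time_s: 33.4
ee_pos: [492.3, 7.9, 40.1]
ee_rot: [-3.141, -0.7, -0.177]
wrist_force: [-0.1, 0.2, -0.3]
grip_width: -0.003
gripper_force: 0.0
```

Request:
{"op": "move_arm", "data": {"plan": [{"dx": 0.8, "dy": 0, "dz": 0.6, "ax": 0, "ay": 0, "az": 0}, {"dx": 0.8, "dy": 0, "dz": 0.6, "ax": 0, "ay": 0, "az": 0}]}}

```text
time_s: 33.6
ee_pos: [493.3, 7.7, 40.1]
ee_rot: [-3.141, -0.7, -0.177]
wrist_force: [1.0, 0.1, -0.3]
grip_width: 0.002
gripper_force: 0.0
```

Request:
{"op": "move_arm", "data": {"plan": [{"dx": 0.8, "dy": 0, "dz": 0.6, "ax": 0, "ay": 0, "az": 0}, {"dx": 0.8, "dy": 0, "dz": 0.6, "ax": 0, "ay": 0, "az": 0}]}}

```text
time_s: 33.8
ee_pos: [494.3, 7.6, 40.2]
ee_rot: [-3.141, -0.7, -0.177]
wrist_force: [-0.1, 0.2, -0.3]
grip_width: 0.003
gripper_force: 0.0
```

```bash
python3 look.py
```

```text
33.8 F [-0.1  0.2 -0.3] 0.003 tcp row [-229.7    1.4   22.2] [-3.141 -0.7   -0.177]
side wedge 101 [-202.   -16.5   26.4] [[-220.1, -24.9, 5.3], [-164.3, 7.1, 40.0]]
  rollers [-138.6  -82.   -26.4] [[-30.0, 19.0], [-29.0, 20.0], [-30.0, 20.0]]
top wedge 149 [-205.1    0.9   35.9] [[-225.1, -19.7, 17.8], [-167.0, 21.0, 42.7]]
  rollers [-139.8  -84.1  -27.4] [[-24.0, 26.0], [-24.0, 26.0], [-24.0, 26.0]]
```

Request:
{"op": "move_arm", "data": {"plan": [{"dx": 0.8, "dy": 0, "dz": 0.6, "ax": 0, "ay": 0, "az": 0}, {"dx": 0.8, "dy": 0, "dz": 0.6, "ax": 0, "ay": 0, "az": 0}]}}

```text
time_s: 34.1
ee_pos: [495.3, 7.4, 40.2]
ee_rot: [-3.141, -0.7, -0.177]
wrist_force: [0.2, 0.2, 0.4]
grip_width: 0.0
gripper_force: 0.0
```

Request:
{"op": "move_arm", "data": {"plan": [{"dx": 0.8, "dy": 0, "dz": 0.6, "ax": 0, "ay": 0, "az": 0}, {"dx": 0.8, "dy": 0, "dz": 0.6, "ax": 0, "ay": 0, "az": 0}]}}

```text
time_s: 34.3
ee_pos: [496.2, 7.2, 40.3]
ee_rot: [-3.141, -0.7, -0.177]
wrist_force: [0.4, -0.5, 0.4]
grip_width: 0.002
gripper_force: 0.0
```

Request:
{"op": "move_arm", "data": {"plan": [{"dx": 0.8, "dy": 0, "dz": 0.6, "ax": 0, "ay": 0, "az": 0}, {"dx": 0.8, "dy": 0, "dz": 0.6, "ax": 0, "ay": 0, "az": 0}]}}

```text
time_s: 34.5
ee_pos: [497.2, 7.1, 40.3]
ee_rot: [-3.141, -0.7, -0.177]
wrist_force: [0.0, -0.2, -0.7]
grip_width: 0.002
gripper_force: 0.0
```

Request:
{"op": "move_arm", "data": {"plan": [{"dx": 0.8, "dy": 0, "dz": 0.6, "ax": 0, "ay": 0, "az": 0}, {"dx": 0.8, "dy": 0, "dz": 0.6, "ax": 0, "ay": 0, "az": 0}]}}

```text
time_s: 34.7
ee_pos: [498.2, 6.9, 40.4]
ee_rot: [-3.141, -0.7, -0.177]
wrist_force: [-0.1, 0.4, 0.2]
grip_width: 0.003
gripper_force: 0.0
```

Request:
{"op": "move_arm", "data": {"plan": [{"dx": 0.8, "dy": 0, "dz": 0.7, "ax": 0, "ay": 0, "az": 0}, {"dx": 0.8, "dy": 0, "dz": 0.7, "ax": 0, "ay": 0, "az": 0}]}}

```text
time_s: 34.9
ee_pos: [499.3, 6.7, 40.4]
ee_rot: [-3.141, -0.7, -0.177]
wrist_force: [-0.1, -0.2, -1.0]
grip_width: 0.0
gripper_force: 0.0
```

Request:
{"op": "move_arm", "data": {"plan": [{"dx": 0.8, "dy": 0, "dz": 0.7, "ax": 0, "ay": 0, "az": 0}, {"dx": 0.8, "dy": 0, "dz": 0.7, "ax": 0, "ay": 0, "az": 0}]}}

```text
time_s: 35.1
ee_pos: [500.3, 6.5, 40.4]
ee_rot: [-3.141, -0.7, -0.177]
wrist_force: [-0.3, 0.6, 0.2]
grip_width: -0.003
gripper_force: 0.0
```

Request:
{"op": "move_arm", "data": {"plan": [{"dx": 0.8, "dy": 0, "dz": 0.7, "ax": 0, "ay": 0, "az": 0}, {"dx": 0.8, "dy": 0, "dz": 0.7, "ax": 0, "ay": 0, "az": 0}]}}

```text
time_s: 35.3
ee_pos: [501.4, 6.3, 40.3]
ee_rot: [-3.141, -0.7, -0.177]
wrist_force: [0.3, 0.7, 0.1]
grip_width: 0.003
gripper_force: 0.0
```

```bash
python3 look.py
```

```text
35.3 F [0.3 0.7 0.1] 0.003 tcp row [-222.5    1.3   22.3] [-3.141 -0.7   -0.177]
side wedge 94 [-200.7  -18.7   25.7] [[-220.0, -27.4, 5.6], [-163.4, 3.7, 40.1]]
  rollers [-138.6  -82.4  -25.7] [[-29.0, 16.0], [-29.0, 22.0], [-28.0, 25.0]]
top wedge 152 [-2.041e+02  2.000e-01  3.550e+01] [[-224.6, -19.9, 15.8], [-166.9, 20.8, 42.2]]
  rollers [-139.8  -83.9  -27.4] [[-25.0, 26.0], [-24.0, 26.0], [-24.0, 26.0]]
```

Request:
{"op": "move_arm", "data": {"plan": [{"dx": 1.2, "dy": 0, "dz": 1, "ax": 0, "ay": 0, "az": 0}, {"dx": 1.2, "dy": 0, "dz": 1, "ax": 0, "ay": 0, "az": 0}]}}

```text
time_s: 35.6
ee_pos: [503.0, 6.0, 40.4]
ee_rot: [-3.141, -0.7, -0.177]
wrist_force: [0.5, 0.0, 0.5]
grip_width: -0.002
gripper_force: 0.0
```

Request:
{"op": "move_arm", "data": {"plan": [{"dx": 0.8, "dy": 0, "dz": 0.7, "ax": 0, "ay": 0, "az": 0}, {"dx": 0.8, "dy": 0, "dz": 0.7, "ax": 0, "ay": 0, "az": 0}]}}

```text
time_s: 35.8
ee_pos: [503.9, 5.8, 40.3]
ee_rot: [-3.141, -0.7, -0.177]
wrist_force: [0.3, 1.0, 0.2]
grip_width: 0.003
gripper_force: 0.0
```

Request:
{"op": "move_arm", "data": {"plan": [{"dx": 0.8, "dy": 0, "dz": 0.7, "ax": 0, "ay": 0, "az": 0}, {"dx": 0.8, "dy": 0, "dz": 0.7, "ax": 0, "ay": 0, "az": 0}]}}

```text
time_s: 36.0
ee_pos: [505.0, 5.7, 40.3]
ee_rot: [-3.141, -0.7, -0.177]
wrist_force: [0.2, -0.2, 0.9]
grip_width: -0.002
gripper_force: 0.0
```

```bash
python3 look.py | tail -5
python3 - <<'E'
from h import *
o=sensors.observe(); R=Ro.from_euler('xyz',o["ee_rot"])
for n in("side","top"):
    I,D=snapshot(n); P=cloud(n,D); T=R.inv().apply((P-o["ee_pos"]).reshape(-1,3)).reshape(P.shape); I=I.astype(int)
    wood=(I[...,0]>I[...,2]*1.25)
    m=(abs(T[...,0])<25)&(abs(T[...,1])<28)&(T[...,2]>-70)&(T[...,2]<15)&~wood&(D>0)
    t=T[m]
    for a in range(-70,15,10):
        k=t[(t[:,2]>=a)&(t[:,2]<a+10)]
        if len(k): print(n,a,len(k),"x",np.percentile(k[:,0],[5,95]).round(0),"y",np.percentile(k[:,1],[5,95]).round(0))
    Q=Ro.from_euler('z',-YAW).apply((P-RS).reshape(-1,3)).reshape(P.shape)
    m=wood&(I[...,0]>I[...,1]*1.3)&(abs(Q[...,1])<40)&(Q[...,0]<-150)&(Q[...,0]>-250)&(Q[...,2]>30)&(Q[...,2]<46); print("top face",m.sum(),np.percentile(Q[m],[1,50,99],axis=0).round(1).tolist())
E
```

```text
36.0 F [ 0.2 -0.2  0.9] -0.002 tcp row [-218.8    1.3   22.3] [-3.141 -0.7   -0.177]
side wedge 105 [-201.1  -16.6   26.5] [[-220.2, -26.1, 5.4], [-163.7, 9.3, 39.8]]
  rollers [-138.4  -82.3  -25.4] [[-29.0, 19.0], [-30.0, 19.0], [-29.0, 24.0]]
top wedge 149 [-204.7    0.4   35.2] [[-224.7, -20.1, 16.5], [-167.1, 21.1, 41.8]]
  rollers [-140.1  -83.9  -27.5] [[-24.0, 26.0], [-24.0, 26.0], [-24.0, 26.0]]
side -70 4 x [ 6. 13.] y [ 5. 14.]
side -60 13 x [-2. 11.] y [ 2. 14.]
side -50 14 x [-1. 12.] y [-0. 14.]
side -40 10 x [ 3. 12.] y [-3. 12.]
side -30 1 x [6. 6.] y [5. 5.]
top face 44 [[-220.0, -25.4, 30.6], [-205.9, -15.8, 36.9], [-175.7, 8.8, 41.1]]
top -70 10 x [-0. 12.] y [-7.  6.]
top -60 9 x [ 6. 11.] y [-7.  5.]
top -50 14 x [ 4. 11.] y [-10.   8.]
top -40 9 x [ 4. 11.] y [-8.  6.]
top 10 1 x [-25. -25.] y [5. 5.]
top face 146 [[-225.3, -19.6, 30.9], [-207.2, 0.4, 36.8], [-163.1, 21.3, 43.6]]
```

The fingertips found no contact where they were expected. Pushing higher up could tip the wedge, and the row already measures snug, so I'll back off and check once more.

Request:
{"op": "move_arm", "data": {"plan": [{"dx": -3, "dy": 0, "dz": -6, "ax": 0, "ay": 0, "az": 0}, {"dx": -6, "dy": 0, "dz": -25, "ax": 0, "ay": 0, "az": 0}, {"dx": -8, "dy": 0, "dz": -55, "ax": 0, "ay": 0, "az": 0}, {"dx": -8, "dy": 0, "dz": -85, "ax": 0, "ay": 0, "az": 0}, {"dx": -8, "dy": 0, "dz": -90, "ax": 0, "ay": 0, "az": 0}, {"dx": -8, "dy": 0, "dz": -90, "ax": 0, "ay": 0, "az": 0}]}}

```text
time_s: 36.8
ee_pos: [442.0, 17.0, 104.7]
ee_rot: [-3.141, -0.702, -0.177]
wrist_force: [0.6, 1.0, -0.7]
grip_width: 0.004
gripper_force: 0.0
```

```bash
for i in 1 2 3 4; do python3 look.py | grep -v F; done
python3 - <<'E'
from h import *
I,D=snapshot("top"); P=cloud("top",D); Q=Ro.from_euler('z',-YAW).apply((P-RS).reshape(-1,3)).reshape(P.shape); I=I.astype(int)
b=(I[...,0]>I[...,1]*1.35)&(abs(Q[...,0]-10)<25)&(abs(Q[...,1])<90)&(Q[...,2]>24)&(Q[...,2]<36)
print("batten",cv2.minAreaRect(Q[b][:,:2].astype(np.float32)))
o=sensors.observe(); print(o["ee_pos"],o["wrist_force"],o["time_s"])
E
```

```text
side wedge 110 [-202.1  -16.5   27.4] [[-220.2, -25.5, 6.2], [-164.1, 6.3, 40.1]]
  rollers [-138.8  -82.6  -26. ] [[-29.0, 17.0], [-29.0, 22.0], [-29.0, 23.0]]
top wedge 147 [-205.4    0.8   35.9] [[-224.9, -19.2, 20.2], [-167.2, 21.3, 42.3]]
  rollers [-139.8  -83.7  -27.3] [[-25.0, 26.0], [-24.0, 26.0], [-25.0, 26.0]]
side wedge 103 [-202.9  -16.3   27.6] [[-220.0, -25.0, 5.8], [-164.3, 8.1, 40.1]]
  rollers [-138.7  -82.4  -25.7] [[-30.0, 18.0], [-29.0, 22.0], [-29.0, 22.0]]
top wedge 149 [-205.3    0.9   36. ] [[-225.1, -19.2, 18.4], [-167.7, 21.5, 41.8]]
  rollers [-139.6  -84.   -27.3] [[-24.0, 26.0], [-25.0, 26.0], [-25.0, 26.0]]
side wedge 112 [-201.7  -16.1   27.6] [[-220.1, -25.6, 7.0], [-163.9, 8.4, 40.4]]
  rollers [-138.3  -82.1  -25.8] [[-29.0, 17.0], [-29.0, 20.0], [-28.0, 24.0]]
top wedge 152 [-204.7    1.    36.2] [[-225.0, -19.7, 20.7], [-167.4, 21.1, 42.5]]
  rollers [-139.9  -83.6  -27.4] [[-25.0, 26.0], [-25.0, 26.0], [-25.0, 27.0]]
side wedge 101 [-201.5  -16.3   27.3] [[-219.9, -25.4, 7.8], [-164.1, 10.9, 40.6]]
  rollers [-138.6  -82.2  -25.6] [[-29.0, 18.0], [-30.0, 22.0], [-29.0, 25.0]]
top wedge 145 [-205.     0.9   36.2] [[-224.6, -19.8, 20.2], [-167.3, 20.9, 43.2]]
  rollers [-139.8  -84.   -27.7] [[-24.0, 26.0], [-25.0, 26.0], [-25.0, 27.0]]
batten ((9.057785034179688, -3.0550384521484375), (152.33529663085938, 20.06135368347168), 89.6065902709961)
[441.69584229  16.84377666 103.47615422] [-0.02504459  0.14684014  0.08329613] 37.25
```

The spacing is stable at about 56 mm in both views, the far roller is against the batten, and the robot is clear. Handing in.

```bash
python3 -c "
from plant import ticket
print(ticket.finish_job())"
```

```text
the job is handed in; nothing more can be done
None
```

The job is handed in at about 37 s: the three rollers measure about 56 mm apart, closed up against the batten with the wedge seated against the last one; the wedge slipped from the first grip and slid about 15 mm on the bench, and a final nudge of its back made no contact.

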